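Restack the porcelain collars on the arc-lamp terminal

ROBOT

A 7-joint arm with a two-finger parallel gripper is mounted at the origin on the work surface. World frame = base frame: x ahead of the robot, y to its left, z up, the work surface at z = 0. Lengths are in m, angles in rad, forces in N, time in s.
With the tool pointing down it reaches from about 0.425 to 0.875 m from the base axis. Payload 4.7 kg.
Tool frame: the origin (TCP) lies between the finger pads; the fingertips stand 19 mm ahead of it and the grasp point (between the pads) is the TCP (ctrl.tip_extent is the distance from the TCP to the fingertips, in m); z points along the fingers, y is the line along which they close (so a half turn about z gives the same grasp; the last joint's range is limited). The gripper opens to 87 mm and grips with 3 to 60 N. Pads are 19 mm wide; open, the fingers measure 117 mm over their backs; the gripper's body (75 mm by 190 mm) begins 51 mm behind the grasp point.
Start: joints at [1.225, 0.321, -0.07, 1.45, 0.023, 1.371, -0.057], TCP at [0.229, -0.608, 0.204] pointing down, gripper open.
Joint ranges: [-2.86, 2.86], [-0.3, 2.09], [-1.38, 1.24], [0.06, 2.45], [-1.56, 4.7], [0.09, 2.05], [-2.69, 2.69]. Speed limits (rad/s): [2.57, 2.57, 3.14, 3.14, 3.14, 3.14, 3.14].

INTERFACE

Orientations are given as a rotation vector (axis times angle).
In Python, from bench import ctrl gives the robot as it stands.
- The arm moves only by the shell command python3 -m crank 'ROWS' [OPENING] [FORCE]. ROWS is JSON, a list of rows, each an object of numbers: "tx", "ty", "tz": the shift along the tool's x, y, z in mm; "turn": the turn about the tool's z in units of 5 degrees (1.0 is 5 degrees). In form: [{"tx": .., "ty": .., "tz": .., "turn": ..}, ...]. A call has 1 to 5 rows; each row is the pose to reach, as a shift and turn from the pose commanded when the call began, along the tool's axes at that moment; what a row does not reach only later rows make up. A row lasts 1/8 s, in which the tool goes at most 62.5 mm and 10.7 degrees, less where a joint would pass 70% of its speed; a pose out of reach is approached as far as the arm can. A call with a gripper value outside its range is refused whole. OPENING is the finger opening in mm, from 0 to 87, set as the call begins (- or left out, the last holds). The fingers move at their own pace and stop on an object; FORCE is the grip in N (left out, the last holds). Time passes only in rows, so rows that repeat a pose let the fingers close. It gives the time, the measured TCP pose, the force, the opening and the grip force at its end, in the units of the state.
- ctrl.get_state(): the state, without advancing time (a new reading comes with each control period).
- ctrl.get_image(name): name is "scene" or "top" or "wrist"; returns (picture, depth): 384x512x3 uint8, red, green, blue; 384x512 float32, m along the optical axis (not along the pixel's ray), 0 where there is no reading.
- ctrl.camera_model(name): a dict with "intrinsics" (3x3 intrinsics, pixels), "origin" and "orientation" of the camera in the world. Camera axes: x right, y down, z forward; pixel columns grow to the right and rows downward; lengths in m; the calibration is good to about 2 mm. The wrist camera is an equidistant fisheye: a pixel r from the principal point sees the ray r / f radians off the axis. A picture is of the moment at which its call begins: read the wrist's pose just before it. camera_model takes no time and is no camera call; for the wrist camera it gives the pose at the moment of the call.
- ctrl.close_job(): hands the job in; it is judged then, once.
Trained networks look in the newest picture that a camera, given by its name, has taken for a name from the list of things; names that differ only in an ending like _2 or _b are one class to them, and where a whole thing is asked for, a point or a joint stands for the part that bears it (a point fixed in the world has none). Each returns a list of dicts, best first, with "confidence" (0 to 1); they miss things now and then, are a little off and sometimes report something else, mostly with a low value. They report only what shows in the picture. A call takes as long as a camera call.
- ctrl.recognise(camera, query): "xyz" ([x, y, z] in m, in world coordinates, good to about 4 mm: the middle of the surface that is visible of it).
- ctrl.mark_of(camera, query): "xyz" ([x, y, z] in m, in world coordinates, good to about 4 mm: a listed point, or the origin of a listed thing).
The state is a dict: "time": time; "joint_positions": joint angles; "qd": joint speeds; "joint_torque": joint torques, N m; "position": TCP position; "tool_rot": TCP orientation; "ft_force": force on the tool from outside, world axes, zero at the start; "torque": the same for the moment, N m; "grip_width": opening from 0.0 (shut) to 1.0 (fully open); "grip_force": force on a finger pad.
Only numpy, scipy, OpenCV 4.12 (cv2) and the standard library are available. Lean on these libraries where they do the work, as an engineer would, in place of code of your own. Each camera call takes 0.05 s, during which the arm holds its last target. There are 200 camera calls.

TASK

First clear every spent carbon end off the terminal stand into the ash tin; only then, with the nickel keeper swung aside, thread the porcelain collars down the post fully home, widest at the bottom and slimmest on top, and swing the keeper back over the post to its stop. Porcelain and carbon are brittle: never press the fingers on any of them with more than 25 N in all (so a grip of about 8 N), set the collars down on the stand gently without dropping or forcing them, and leave the other things on the bench where they are.

Things in the scene. Friction and masses are not known exactly. Their poses are not given: they have to be found in the camera images.
- stand: Terminal stand, fixed: square marble slab 200 x 200 x 10 mm, origin at the centre of its underside. A brass post, 12 mm diameter, stands at its centre, its top 66 mm above the bench. A dark steel pillar, 16 mm diameter, stands 75 mm from the post along the slab's +x and carries the keeper (underside 76 mm above the bench).
- post_foot (a point): Where the post's axis meets the top of the slab (10 mm above the bench); z up, axes as the slab's.
- keeper (a joint): Angle of the keeper, a level nickel arm (14 mm wide, 8 mm thick) turning about the pillar. 0 = at its stop, its pin right over the post; it grows as the arm turns clockwise seen from above (towards the slab's +y first) up to 2.6 rad, pointing away from the post. It turns easily and stays where it is left; closed means below 0.12 rad.
- keeper_pin (a point): On the axis of the keeper's upright nickel pin, 14 mm below its top: where to pinch or push it. The pin is 10 mm in diameter, stands 75 mm from the pillar's axis and reaches from 84 to 124 mm above the bench.
- keeper_hinge (a point): On the pillar's axis, 80 mm above the bench: the keeper's turning axis (vertical).
- collar_wide: Cream porcelain collar (plain ring), 60 mm outside diameter, 18 mm hole, 16 mm high, about 80 g, flat on the bench, may be absent; origin at the centre of its underside, z along the hole. Brittle: cracks if the fingers press it with more than 25 N in all (two pads of 8 N count 16), or it hits the stand with more than 20 N.
- collar_mid: Cream porcelain collar (plain ring), 48 mm outside diameter, 18 mm hole, 16 mm high, about 80 g, flat on the bench, may be absent; origin at the centre of its underside, z along the hole. Brittle: cracks if the fingers press it with more than 25 N in all (two pads of 8 N count 16), or it hits the stand with more than 20 N.
- collar_slim: Cream porcelain collar (plain ring), 36 mm outside diameter, 18 mm hole, 16 mm high, about 80 g, flat on the bench, may be absent; origin at the centre of its underside, z along the hole. Brittle: cracks if the fingers press it with more than 25 N in all (two pads of 8 N count 16), or it hits the stand with more than 20 N.
- stub_1: Spent carbon end, may be absent: square copper ferrule 24 long x 16 x 16 mm (x from -22 to +2 mm) with a black carbon rod, 12 mm diameter, sticking out along +x to +24 mm; 46 mm long in all, 30 g, on the slab at the start; origin on its underside. Crumbles if the fingers press on it with more than 25 N in all.
- stub_2: Spent carbon end, may be absent: square copper ferrule 24 long x 16 x 16 mm (x from -22 to +2 mm) with a black carbon rod, 12 mm diameter, sticking out along +x to +24 mm; 46 mm long in all, 30 g, on the slab at the start; origin on its underside. Crumbles if the fingers press on it with more than 25 N in all.
- stub_3: Spent carbon end, may be absent: square copper ferrule 24 long x 16 x 16 mm (x from -22 to +2 mm) with a black carbon rod, 12 mm diameter, sticking out along +x to +24 mm; 46 mm long in all, 30 g, on the slab at the start; origin on its underside. Crumbles if the fingers press on it with more than 25 N in all.
- stub_4: Spent carbon end, may be absent: square copper ferrule 24 long x 16 x 16 mm (x from -22 to +2 mm) with a black carbon rod, 12 mm diameter, sticking out along +x to +24 mm; 46 mm long in all, 30 g, on the slab at the start; origin on its underside. Crumbles if the fingers press on it with more than 25 N in all.
- ash_tin: Ash tin, fixed: open tin box 140 (x) x 120 (y) x 55 mm high, walls 3 mm; origin at the centre of its underside.
- spool_clip: Bystander: nickel spool clip, 50 x 22 x 28 mm, lying among the collars; leave alone.
- knob: Bystander: cream porcelain insulator knob, solid, 44 mm wide, 48 mm high; leave alone.
- sleeve: Bystander: tin sleeve 150 x 34 x 30 mm lying down with two copper carbon rods sticking out; leave alone.
- oil_can: Bystander: brass oil can, 68 mm wide, 115 mm high; leave alone.
- cement_jar: Bystander: small cement jar, 52 mm wide, 75 mm high; leave alone.
- reel: Bystander: small dark steel film reel lying flat, 100 mm wide, 23 mm high; leave alone.

How it is judged:
On the way, in this order (a step that is already met when the one before it is completed fails the run):
1. every carbon end lies in the ash tin, before any collar is on the post (x of stub_1 in the frame of ash_tin between -0.068 and 0.068 m and y of stub_1 in the frame of ash_tin between -0.058 and 0.058 m and z of each of stub_1, stub_2, stub_3, stub_4 in the frame of ash_tin below 0.05 m and x of stub_2 in the frame of ash_tin between -0.068 and 0.068 m and y of stub_2 in the frame of ash_tin between -0.058 and 0.058 m and x of stub_3 in the frame of ash_tin between -0.068 and 0.068 m and y of stub_3 in the frame of ash_tin between -0.058 and 0.058 m and x of stub_4 in the frame of ash_tin between -0.068 and 0.068 m and y of stub_4 in the frame of ash_tin between -0.058 and 0.058 m and horizontal distance between each of collar_wide, collar_mid, collar_slim and post_foot above 0.04 m), for 0.2 s.
2. all the collars are threaded on the post, fully home, widest at the bottom (horizontal distance between each of collar_wide, collar_mid, collar_slim and post_foot below 0.005 m and z of collar_wide in the frame of post_foot between -0.004 and 0.004 m and angle between each of collar_wide, collar_mid, collar_slim's own z axis and vertical below 0.08 rad and z of collar_mid in the frame of post_foot between -0.004 and 0.02 m and z of collar_slim in the frame of post_foot between -0.004 and 0.036 m and z of each of collar_mid, collar_slim in the frame of collar_wide above 0.013 m and z of collar_slim in the frame of collar_mid above 0.013 m), for 0.2 s.
At the end, for the whole second after the job is handed in: Every carbon end lies within the ash tin's walls; every collar present is on the post (axis within 5 mm), level within 0.08 rad, resting on the slab or the next wider collar, widest lowest; the keeper is within 0.12 rad of its stop; everything at rest (all of step 2 and x of stub_1 in the frame of ash_tin between -0.068 and 0.068 m and y of stub_1 in the frame of ash_tin between -0.058 and 0.058 m and z of each of stub_1, stub_2, stub_3, stub_4 in the frame of ash_tin below 0.05 m and x of stub_2 in the frame of ash_tin between -0.068 and 0.068 m and y of stub_2 in the frame of ash_tin between -0.058 and 0.058 m and x of stub_3 in the frame of ash_tin between -0.068 and 0.068 m and y of stub_3 in the frame of ash_tin between -0.058 and 0.058 m and x of stub_4 in the frame of ash_tin between -0.068 and 0.068 m and y of stub_4 in the frame of ash_tin between -0.058 and 0.058 m and linear speed of each of collar_wide, collar_mid, collar_slim, stub_1, stub_2, stub_3, stub_4 below 0.02 m/s and value of joint keeper below 0.12 rad); the robot touches nothing.
It fails at once if a collar is pressed by the fingers with more than 25 N (contact force between the fingers and collar_wide above 25 N or contact force between the fingers and collar_mid above 25 N or contact force between the fingers and collar_slim above 25 N).
It fails at once if a carbon end is pressed by the fingers with more than 25 N (contact force between the fingers and stub_1 above 25 N or contact force between the fingers and stub_2 above 25 N or contact force between the fingers and stub_3 above 25 N or contact force between the fingers and stub_4 above 25 N).
It fails at once if a collar is dropped on, knocked against or forced against the stand with more than 20 N (contact force between any of collar_wide, collar_mid, collar_slim and stand above 20 N).
It fails at once if a collar is let fall, or rammed, down the post (faster than 0.35 m/s) ((horizontal distance between collar_wide and post_foot below 0.006 m and linear speed of collar_wide above 0.35 m/s and (z of collar_wide in the frame of post_foot between 0.004 and 0.012 m or z of collar_wide in the frame of post_foot between 0.02 and 0.028 m or z of collar_wide in the frame of post_foot between 0.036 and 0.056 m)) or (horizontal distance between collar_mid and post_foot below 0.006 m and linear speed of collar_mid above 0.35 m/s and (z of collar_mid in the frame of post_foot between 0.004 and 0.012 m or z of collar_mid in the frame of post_foot between 0.02 and 0.028 m or z of collar_mid in the frame of post_foot between 0.036 and 0.056 m)) or (horizontal distance between collar_slim and post_foot below 0.006 m and linear speed of collar_slim above 0.35 m/s and (z of collar_slim in the frame of post_foot between 0.004 and 0.012 m or z of collar_slim in the frame of post_foot between 0.02 and 0.028 m or z of collar_slim in the frame of post_foot between 0.036 and 0.056 m))).
It fails at once if a bystander is moved by more than 40 mm (distance of any of spool_clip, knob, sleeve, oil_can, cement_jar, reel from where it was at the start of the episode above 0.04 m).
Of stub_1, stub_2, stub_3, stub_4 only 2 to 4 are there at a start; the rules pass over those that are not, and their reading is None.
Of collar_wide, collar_mid, collar_slim only 2 to 3 are there at a start; the rules pass over those that are not, and their reading is None.
At some moment in a run one of stub_1, stub_2, stub_3, stub_4, collar_wide, collar_mid, collar_slim may be knocked a few centimetres aside while the robot is not near it.
It also fails if it takes over 210 s, if anything falls off the work surface, if the arm or the gripper's body presses on something with over 40 N, if the wrist force passes 120 N, or if a joint passes its speed limit or range.

## Working session

There is one attempt and no reset: what is moved stays moved. The work goes in short steps, Python scripts to look and compute and a shell command to move; the robot and the scene stay as the last step left them, time stands still between calls to the robot, and variables do not carry over. Pictures are saved under pics/ and viewed, at most 14 in all, crops included, and the job is handed in when it is done.

```bash
ls; mkdir -p pics; cat > h.py <<'E'
import numpy as np,cv2
from bench import ctrl
from scipy.spatial.transform import Rotation as R
def cam(n):
    m=ctrl.camera_model(n);o=np.array(m["orientation"],float)
    Rm=o if o.shape==(3,3) else R.from_rotvec(o).as_matrix()
    return np.array(m["intrinsics"]),np.array(m["origin"]),Rm
def save(n,f,crop=None,scale=1):
    im,d=ctrl.get_image(n);im=im[:,:,::-1]
    if crop: im=im[crop[1]:crop[3],crop[0]:crop[2]]
    cv2.imwrite(f,cv2.resize(im,None,fx=scale,fy=scale,interpolation=cv2.INTER_CUBIC));return d
def cloud(n):
    "world xyz for every pixel, and picture"
    im,d=ctrl.get_image(n);K,o,Rm=cam(n);v,u=np.mgrid[:384,:512]
    x=(u-K[0,2])/K[0,0];y=(v-K[1,2])/K[1,1]
    if n=="wrist":
        r=np.hypot(x,y)+1e-9;s=np.tan(r)/r;x=x*s;y=y*s
    P=np.stack([x*d,y*d,d],-1)@Rm.T+o
    P[d<=0]=np.nan
    return P,im
def shift(target):
    s=ctrl.get_state();Rm=R.from_rotvec(s["tool_rot"]).as_matrix()
    return Rm.T@(np.array(target)-s["position"])*1000
E
python3 - <<'E'
from h import *
np.set_printoptions(precision=3,suppress=True)
s=ctrl.get_state();print(s["time"],s["position"],s["tool_rot"],s["grip_width"])
print(R.from_rotvec(s["tool_rot"]).as_matrix())
for n in("scene","top"):
    print(n,cam(n)); save(n,f"pics/{n}0.png",None,1.5)
    for q in["stand","post_foot","keeper","keeper_pin","keeper_hinge","collar_wide","collar_mid","collar_slim","stub_1","ash_tin","spool_clip","knob","sleeve","oil_can","cement_jar","reel"]:
        print(q,[(np.round(r["xyz"],3).tolist(),round(r["confidence"],2)) for r in ctrl.mark_of(n,q)])
E
```

```text
pics
0.0 [ 0.229 -0.608  0.203] [-3.089 -0.562  0.001] 0.999455016487856
[[ 0.936  0.352 -0.001]
 [ 0.352 -0.936  0.002]
 [-0.    -0.002 -1.   ]]
scene (array([[421.667,   0.   , 255.234],
       [  0.   , 421.667, 185.497],
       [  0.   ,   0.   ,   1.   ]]), array([ 1.202, -0.54 ,  0.848]), array([[ 0.672,  0.48 , -0.564],
       [ 0.741, -0.434,  0.513],
       [ 0.002, -0.762, -0.648]]))
stand [([0.567, 0.004, -0.0], 0.72), ([0.516, 0.068, 0.014], 0.34)]
post_foot [([0.565, 0.005, 0.011], 0.95), ([0.775, 0.103, -0.003], 0.62)]Traceback (most recent call last):
  File "<stdin>", line 8, in <module>
ValueError: it knows: ash_tin, cement_jar, collar_mid, collar_slim, collar_wide, keeper_hinge, keeper_pin, knob, oil_can, post_foot, reel, sleeve, spool_clip, stand, stub
```

```bash
python3 - <<'E'
from h import *
np.set_printoptions(precision=3,suppress=True)
for n in("scene","top"):
    print(n,cam(n)[1]); save(n,f"pics/{n}1.png",None,1.5)
    for q in["stand","post_foot","keeper_pin","keeper_hinge","collar_wide","collar_mid","collar_slim","stub","ash_tin","spool_clip","knob"]:
        print(q,[(np.round(r["xyz"],3).tolist(),round(r["confidence"],2)) for r in ctrl.mark_of(n,q)])
E
```

```text
scene [ 1.202 -0.54   0.848]
stand [([0.568, 0.004, -0.001], 0.94)]
post_foot [([0.567, 0.003, 0.011], 0.67), ([0.57, 0.004, 0.0], 0.34)]
keeper_pin [([0.565, 0.017, 0.112], 0.54)]
keeper_hinge [([0.643, 0.007, 0.079], 0.61), ([0.33, -0.321, -0.001], 0.5)]
collar_wide []
collar_mid [([0.586, -0.23, 0.003], 0.63)]
collar_slim [([0.48, -0.388, 0.0], 0.46)]
stub [([0.505, -0.054, 0.008], 0.65), ([0.515, 0.066, 0.014], 0.58)]
ash_tin [([0.496, 0.324, -0.001], 0.7), ([0.484, -0.388, -0.002], 0.67)]
spool_clip [([0.454, -0.226, -0.001], 0.48)]
knob [([0.75, -0.173, -0.005], 0.54), ([0.565, 0.015, 0.11], 0.29)]
top [0.449 0.033 1.288]
stand [([0.565, 0.009, -0.002], 0.62)]
post_foot [([0.573, 0.005, 0.013], 0.8)]
keeper_pin [([0.562, 0.02, 0.107], 0.53)]
keeper_hinge [([0.637, 0.004, 0.08], 0.62)]
collar_wide [([0.499, 0.322, -0.0], 0.39)]
collar_mid [([0.593, -0.237, -0.003], 0.57)]
collar_slim [([0.481, -0.391, -0.001], 0.52)]
stub [([0.504, -0.056, 0.013], 0.57), ([0.514, 0.062, 0.011], 0.45)]
ash_tin [([0.498, 0.323, -0.0], 0.79)]
spool_clip [([0.453, -0.22, 0.002], 0.56)]
knob [([0.75, -0.177, -0.001], 0.43)]
```

View pics/scene0.png

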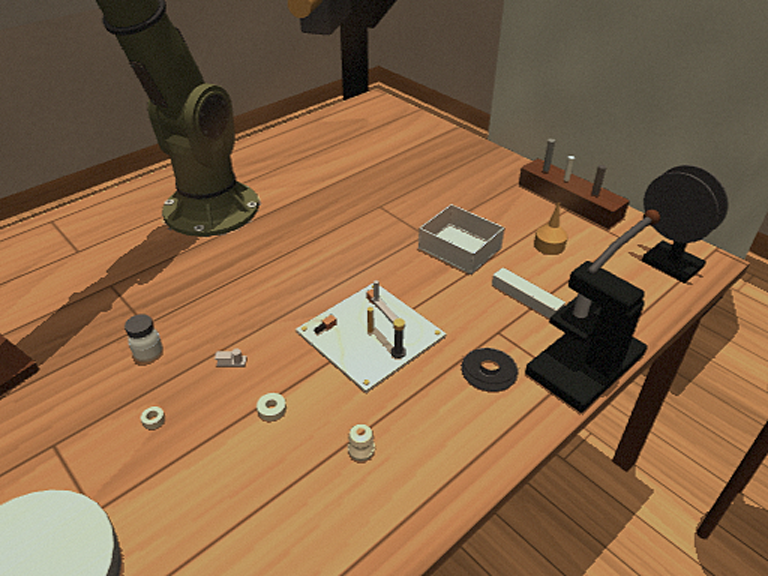

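View pics/top1.png

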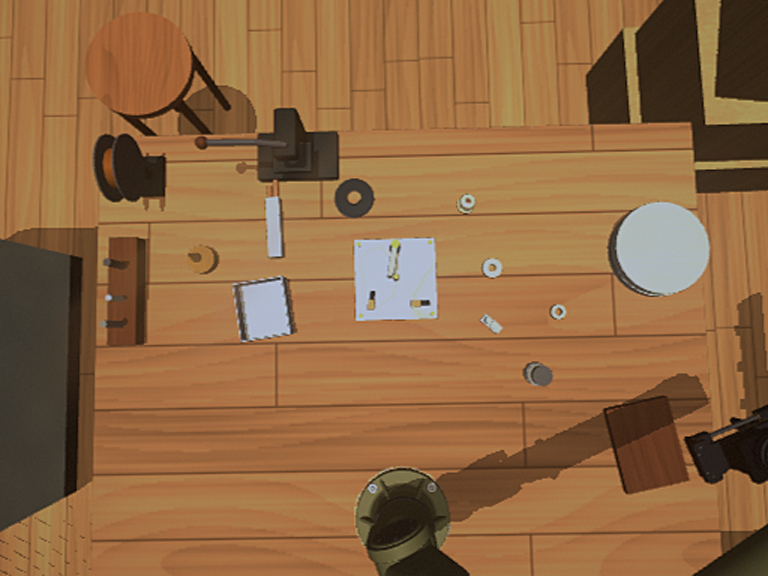

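Top view: two stubs on the slab (372,300) and (420,303), collars at (491,268) and (557,312), and the keeper nearly closed. I'll hover over the stand.

```bash
python3 -m crank '[{"tx":32,"ty":-31,"tz":-7,"turn":0.8},{"tx":64,"ty":-61,"tz":-14,"turn":1.6},{"tx":97,"ty":-92,"tz":-20,"turn":2.4},{"tx":129,"ty":-122,"tz":-27,"turn":3.3},{"tx":161,"ty":-153,"tz":-33,"turn":4.12}]' 87 8
python3 -m crank '[{"tx":20,"ty":-41,"tz":-7},{"tx":39,"ty":-82,"tz":-14},{"tx":58,"ty":-123,"tz":-20},{"tx":78,"ty":-164,"tz":-27},{"tx":97,"ty":-204,"tz":-33}]'
python3 -m crank '[{"tx":16,"ty":-41,"tz":-7},{"tx":30,"ty":-82,"tz":-14},{"tx":42,"ty":-123,"tz":-20},{"tx":55,"ty":-164,"tz":-27},{"tx":65,"ty":-204,"tz":-33}]'
python3 - <<'E'
from h import *
np.set_printoptions(precision=3,suppress=True)
print(ctrl.get_state()["position"]);print(cam("wrist"))
save("wrist","pics/w1.png",None,1.5)
for q in["post_foot","keeper_pin","keeper_hinge","stub","stand","collar_mid","collar_wide","collar_slim"]:
        print(q,[(np.round(r["xyz"],3).tolist(),round(r["confidence"],2)) for r in ctrl.mark_of("wrist",q)])
E
```

```text
time: 1.98
position: [0.3263, -0.4072, 0.2374]
tool_rot: [3.141, -0.003, 0.001]
ft_force: [0.0, -0.2, -0.1]
grip_width: 1.0
grip_force: 0.0
[ 0.326 -0.407  0.237]
(array([[297.319,   0.   , 253.553],
       [  0.   , 297.319, 196.74 ],
       [  0.   ,   0.   ,   1.   ]]), array([ 0.394, -0.406,  0.418]), array([[-0.002, -0.967, -0.253],
       [-1.   ,  0.002, -0.   ],
       [ 0.001,  0.253, -0.967]]))
post_foot [([0.568, 0.002, 0.008], 0.72)]
keeper_pin []
keeper_hinge []
stub [([0.506, -0.053, 0.006], 0.66)]
stand [([0.568, 0.003, 0.0], 0.82)]
collar_mid [([0.588, -0.231, 0.0], 0.91)]
collar_wide []
collar_slim [([0.48, -0.389, -0.003], 0.58)]$[0]: bad value
$[0]: bad value
```

View pics/w1.png

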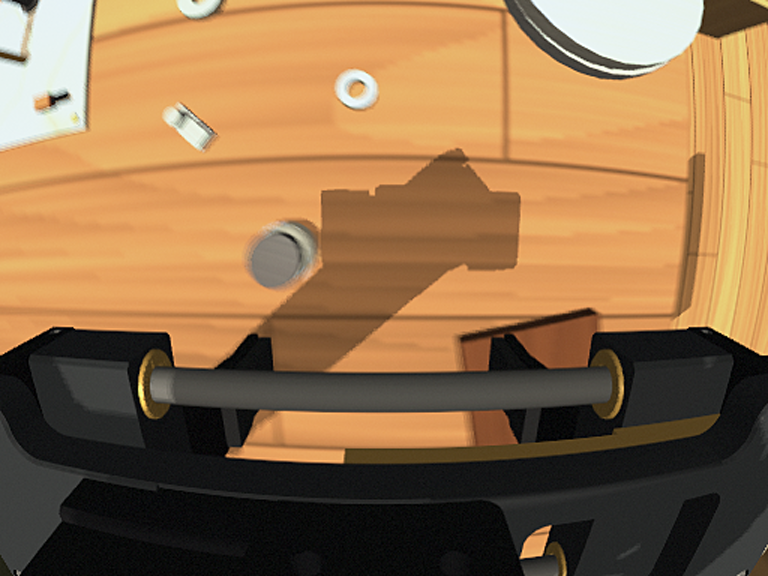

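The wrist view shows the slim collar (357,90), spool clip (190,127) and jar (278,253). The rows need every key, so I'll retry with all four.

```bash
python3 -m crank '[{"tx":20,"ty":-41,"tz":-7,"turn":0},{"tx":39,"ty":-82,"tz":-14,"turn":0},{"tx":58,"ty":-123,"tz":-20,"turn":0},{"tx":78,"ty":-164,"tz":-27,"turn":0},{"tx":97,"ty":-204,"tz":-33,"turn":0}]'
python3 -m crank '[{"tx":16,"ty":-41,"tz":-7,"turn":0},{"tx":30,"ty":-82,"tz":-14,"turn":0},{"tx":42,"ty":-123,"tz":-20,"turn":0},{"tx":55,"ty":-164,"tz":-27,"turn":0},{"tx":65,"ty":-204,"tz":-33,"turn":0}]'
python3 - <<'E'
from h import *
np.set_printoptions(precision=3,suppress=True)
print(ctrl.get_state()["position"]);print(cam("wrist")[1])
save("wrist","pics/w2.png",None,1.5)
for q in["post_foot","keeper_pin","keeper_hinge","stub","stand","collar_mid","ash_tin"]:
        print(q,[(np.round(r["xyz"],3).tolist(),round(r["confidence"],2)) for r in ctrl.mark_of("wrist",q)])
E
```

```text
time: 3.05
position: [0.423, -0.2039, 0.2701]
tool_rot: [3.142, -0.002, 0.0]
ft_force: [0.4, 0.6, 0.7]
grip_width: 1.002
grip_force: 0.0
time: 3.68
position: [0.4881, 0.0001, 0.3031]
tool_rot: [-3.141, 0.002, -0.0]
ft_force: [0.2, -0.1, -0.4]
grip_width: 0.998
grip_force: 0.0
[0.488 0.    0.303]
[0.556 0.001 0.484]
post_foot [([0.568, 0.002, 0.01], 0.71)]
keeper_pin [([0.568, 0.012, 0.111], 0.57)]
keeper_hinge [([0.64, 0.003, 0.077], 0.91)]
stub [([0.506, -0.054, 0.005], 0.83), ([0.508, 0.062, 0.004], 0.55)]
stand [([0.565, 0.003, 0.002], 0.91)]
collar_mid [([0.589, -0.234, -0.0], 0.83)]
ash_tin [([0.5, 0.325, -0.004], 0.93)]
```

View pics/w2.png

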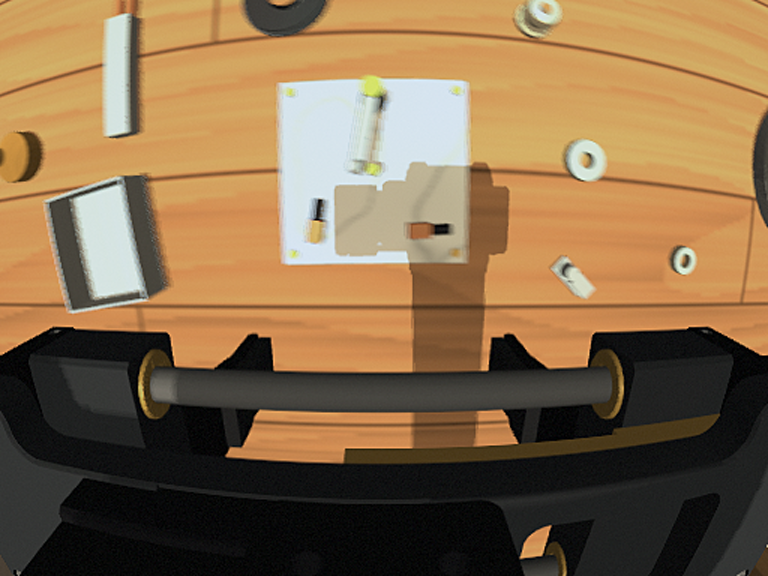

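Clear view: stubs at (317,222) (carbon up) and (430,230) (carbon right), keeper pin near (360,165), post (373,168), collars (585,160) and (683,260). Next, precise positions from the depth.

```bash
cat >> h.py <<'E'
def stubs(n="wrist",lo=.018,hi=.03,box=(.45,.69,-.12,.12)):
    P,im=cloud(n);m=(P[...,2]>lo)&(P[...,2]<hi)&(P[...,0]>box[0])&(P[...,0]<box[1])&(P[...,1]>box[2])&(P[...,1]<box[3])
    k,l,st,_=cv2.connectedComponentsWithStats(m.astype(np.uint8))
    for i in range(1,k):
        if st[i,4]<25: continue
        q=P[l==i];c=im[l==i].astype(int);red=(c[:,0]-c[:,2])>40
        f=q[red][:,:2].mean(0) if red.any() else None;b=q[~red][:,:2].mean(0) if (~red).any() else None
        r=cv2.minAreaRect((q[:,:2]*1000).astype(np.float32))
        a=np.degrees(np.arctan2(*(b-f)[::-1])) if f is not None and b is not None else None
        print("blob",st[i,4],"ctr",q.mean(0).round(4),"z",np.percentile(q[:,2],[5,95]).round(3),"ferrule",f,"black",b,"ang",a,"rect",np.round(r[0],1),np.round(r[1],1),r[2])
def rings(n="wrist",zone=(.3,.85,-.5,-.12)):
    P,im=cloud(n);m=(P[...,2]>.012)&(P[...,2]<.021)&(P[...,0]>zone[0])&(P[...,0]<zone[1])&(P[...,1]>zone[2])&(P[...,1]<zone[3])
    k,l,st,_=cv2.connectedComponentsWithStats(m.astype(np.uint8))
    for i in range(1,k):
        if st[i,4]<25: continue
        q=P[l==i];(c,rad)=cv2.minEnclosingCircle((q[:,:2]*1000).astype(np.float32))
        print("ring?",st[i,4],"mean",q.mean(0).round(4),"circle",np.round(c,1),"dia",round(2*rad,1),"z95",np.percentile(q[:,2],95).round(3))
E
python3 - <<'E'
from h import *
np.set_printoptions(precision=4,suppress=True)
stubs();rings()
P,im=cloud("wrist")
def near(c,r,z0,z1):
    q=P.reshape(-1,3);q=q[(np.hypot(*(q[:,:2]-c).T)<r)&(q[:,2]>z0)&(q[:,2]<z1)];return len(q),q.mean(0),q.min(0),q.max(0)
print("slab",cv2.minAreaRect((P[(P[...,2]>.007)&(P[...,2]<.014)&(abs(P[...,0]-.567)<.13)&(abs(P[...,1]-.003)<.13)][:,:2]*1000).astype(np.float32)))
print("pin",near([.567,.015],.03,.105,.14));print("post",near([.567,.003],.012,.055,.07));print("hub",near([.64,.004],.012,.07,.13))
E
```

```text
blob 270 ctr [0.5132 0.064  0.0244] z [0.02  0.027] ferrule [0.505  0.0654] black [0.5249 0.062 ] ang -9.427383030441543 rect [514.5  64.1] [16.6 45.8] 82.30805206298828
blob 268 ctr [ 0.5051 -0.0512  0.0247] z [0.021 0.027] ferrule [ 0.5045 -0.0429] black [ 0.5062 -0.065 ] ang -85.81477844032581 rect [504.9 -53.5] [16.4 45.1] 4.1565842628479
ring? 133 mean [ 0.7398 -0.1656  0.015 ] circle [ 747.2 -172.5] dia 40.3 z95 0.019
ring? 468 mean [ 0.5887 -0.2306  0.0159] circle [ 588.1 -230.9] dia 48.4 z95 0.018
ring? 163 mean [ 0.4789 -0.386   0.0156] circle [ 479.3 -386.7] dia 36.9 z95 0.017
ring? 138 mean [ 0.4453 -0.2334  0.0193] circle [ 446.1 -233.4] dia 31.9 z95 0.021
slab ((567.3070068359375, 5.32421875), (199.987060546875, 200.98158264160156), 0.5167489647865295)
pin (53, array([0.5679, 0.0184, 0.1229]), array([0.5636, 0.0143, 0.1079]), array([0.5722, 0.0226, 0.1253]))
post (54, array([0.5671, 0.0053, 0.0659]), array([ 0.562 , -0.    ,  0.0637]), array([0.5719, 0.011 , 0.0682]))
hub (207, array([0.6401, 0.0054, 0.0855]), array([ 0.6284, -0.0042,  0.0757]), array([0.6519, 0.0157, 0.088 ]))
```

Stubs, collars (48 and 36 mm, so wide is absent), post (0.567, 0.005) and pin all match the given sizes. Now I'll cage the keeper pin.

```bash
python3 -m crank '[{"tx":40,"ty":-9,"tz":40,"turn":1},{"tx":79.5,"ty":-18.5,"tz":80,"turn":2},{"tx":79.5,"ty":-18.5,"tz":130,"turn":2},{"tx":79.5,"ty":-18.5,"tz":165,"turn":2},{"tx":79.5,"ty":-18.5,"tz":189,"turn":2}]' 40 8
python3 -m crank '[{"tx":0,"ty":0,"tz":0,"turn":0},{"tx":0,"ty":0,"tz":0,"turn":0},{"tx":0,"ty":0,"tz":0,"turn":0}]' 20 5
python3 - <<'E'
from h import *
s=ctrl.get_state();print(s["position"],s["joint_positions"])
save("scene","pics/s2.png",(150,130,350,300),3)
E
```

```text
time: 4.85
position: [0.566, 0.0175, 0.1116]
tool_rot: [3.13, -0.274, -0.004]
ft_force: [0.3, -1.2, 0.1]
grip_width: 0.524
grip_force: 0.0
time: 5.22
position: [0.5681, 0.018, 0.1155]
tool_rot: [3.129, -0.274, 0.004]
ft_force: [0.0, 0.5, -0.3]
grip_width: 0.257
grip_force: 0.0
[0.56810113 0.01800372 0.11549403] [ 0.51480735  0.27440368 -0.68449602  1.7525162   0.18734685  1.17806118
 -1.96842465]
```

View pics/s2.png

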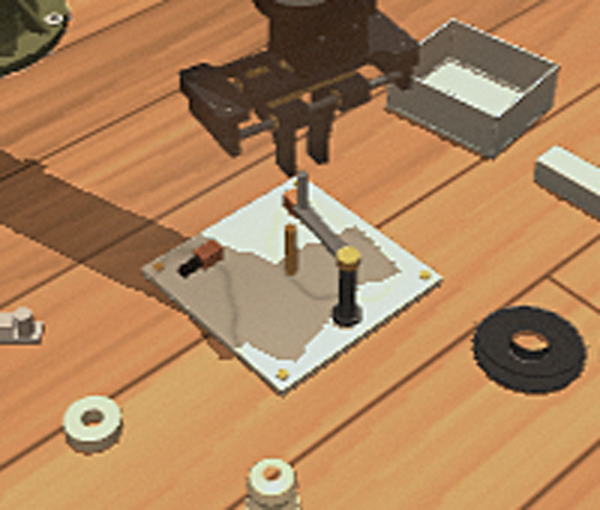

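The crop shows the pin at about (303,190) with the fingertips at about (305,165), above or behind it. I'll check by projection.

```bash
python3 - <<'E'
from h import *
np.set_printoptions(precision=4,suppress=True)
K,o,Rm=cam("scene")
def proj(p):
    c=Rm.T@(np.array(p)-o);return (K@(c/c[2]))[:2]
s=ctrl.get_state();print(s["position"],s["tool_rot"])
for p in (s["position"],s["position"]-np.array([0,0,.019]),[.5679,.0184,.124],[.5679,.0184,.084]): print(p,((proj(p)-[150,130])*3).round(0))
P,im=cloud("scene")
for u,v in((303,180),(303,200),(287,165),(319,155),(287,150)): print(u,v,P[130+v//3,150+u//3])
E
```

```text
[0.568  0.018  0.1153] [ 3.1294 -0.2738  0.0038]
[0.568  0.018  0.1153] [300. 180.]
[0.568  0.018  0.0963] [300. 196.]
[0.5679, 0.0184, 0.124] [300. 172.]
[0.5679, 0.0184, 0.084] [300. 206.]
303 180 [0.576  0.0146 0.1223]
303 200 [0.5741 0.0161 0.099 ]
287 165 [0.5682 0.0008 0.1424]
319 155 [0.5803 0.0283 0.1481]
287 150 [ 0.5754 -0.005   0.1668]
```

```bash
python3 - <<'E'
from h import *
np.set_printoptions(precision=4,suppress=True)
print(ctrl.tip_extent,ctrl.get_state()["position"],ctrl.get_state()["time"])
for n in("scene","top"):
    P,im=cloud(n)
    q=P[(abs(P[...,0]-.568)<.05)&(abs(P[...,1]-.018)<.04)&(P[...,2]>.09)];print(n,len(q),np.histogram(q[:,2],bins=np.arange(.09,.2,.01)))
print(cam("wrist")[1])
im,d=ctrl.get_image("scene");cv2.imwrite("pics/s3.png",cv2.resize(im[130:270,180:330,::-1],None,fx=4,fy=4,interpolation=cv2.INTER_CUBIC))
E
```

```text
0.019 [0.5678 0.018  0.1151] 5.325
scene 5442 (array([ 9, 11, 11, 14, 20, 38, 40, 41, 43, 36, 13]), array([0.09, 0.1 , 0.11, 0.12, 0.13, 0.14, 0.15, 0.16, 0.17, 0.18, 0.19,
       0.2 ]))
top 1402 (array([0, 0, 0, 0, 0, 0, 0, 0, 0, 0, 0]), array([0.09, 0.1 , 0.11, 0.12, 0.13, 0.14, 0.15, 0.16, 0.17, 0.18, 0.19,
       0.2 ]))
[0.6344 0.0069 0.2954]
```

View pics/s3.png

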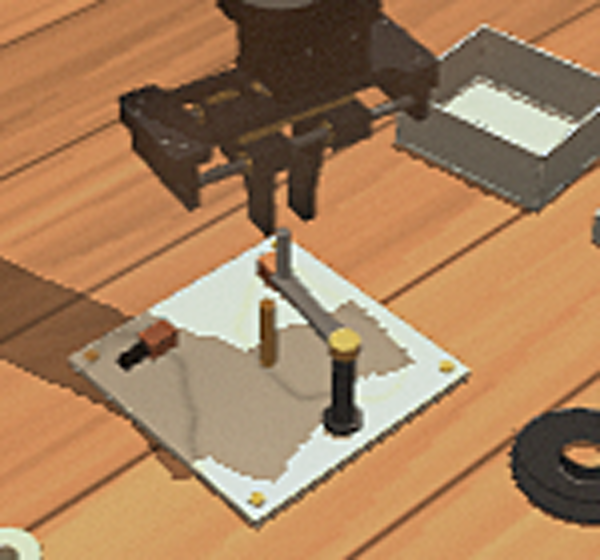

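The fingertips look to sit above the pin. A light close will show whether the pin is between the pads.

```bash
python3 -m crank '[{"tx":0,"ty":0,"tz":0,"turn":0},{"tx":0,"ty":0,"tz":0,"turn":0},{"tx":0,"ty":0,"tz":0,"turn":0},{"tx":0,"ty":0,"tz":0,"turn":0}]' 3 5
```

```text
time: 5.98
position: [0.567, 0.018, 0.1139]
tool_rot: [3.13, -0.273, -0.0]
ft_force: [1.0, -0.7, -0.8]
grip_width: 0.039
grip_force: 0.0
```

```bash
python3 - <<'E'
from h import *
np.set_printoptions(precision=4,suppress=True)
s=ctrl.get_state();print(s["position"],s["joint_positions"])
P,im=cloud("scene")
m=(abs(P[...,0]-.568)<.06)&(abs(P[...,1]-.018)<.06)&(P[...,2]>.1)&(im.max(-1)<70)
q=P[m];i=q[:,2].argsort()[:20];print(q[i])
K,o,Rm=cam("wrist");print("cam rel TCP",o-s["position"])
cv2.imwrite("pics/s4.png",cv2.resize(im[150:230,200:290,::-1],None,fx=6,fy=6,interpolation=cv2.INTER_CUBIC))
W,wi=cloud("wrist");q=W[(np.hypot(W[...,0]-.568,W[...,1]-.018)<.03)&(W[...,2]>.088)];print(np.histogram(q[:,2],bins=np.arange(.088,.2,.006)))
E
```

```text
[0.567  0.018  0.1139] [ 0.5146  0.2759 -0.6842  1.7544  0.1875  1.1777 -1.9685]
[[0.5778 0.0236 0.1355]
 [0.5782 0.0092 0.1371]
 [0.5778 0.0201 0.1375]
 [0.5628 0.0089 0.1378]
 [0.5676 0.0082 0.1379]
 [0.5724 0.0074 0.1379]
 [0.5773 0.0066 0.138 ]
 [0.5767 0.0105 0.1389]
 [0.5745 0.0195 0.1392]
 [0.5777 0.0166 0.1394]
 [0.5613 0.0103 0.1395]
 [0.5744 0.0126 0.1396]
 [0.5762 0.0145 0.1397]
 [0.5763 0.0074 0.1404]
 [0.5608 0.0073 0.1409]
 [0.5797 0.0219 0.1411]
 [0.5723 0.0076 0.1412]
 [0.5679 0.008  0.1415]
 [0.5743 0.0197 0.1423]
 [0.5591 0.0088 0.1424]]
cam rel TCP [ 0.0672 -0.0111  0.1806]
(array([ 29,  38,  39,  37,  45,  85,  28,  78, 122, 143, 145, 172,  93,
        30,   2, 510,  40,  47]), array([0.088, 0.094, 0.1  , 0.106, 0.112, 0.118, 0.124, 0.13 , 0.136,
       0.142, 0.148, 0.154, 0.16 , 0.166, 0.172, 0.178, 0.184, 0.19 ,
       0.196]))
```

View pics/s4.png

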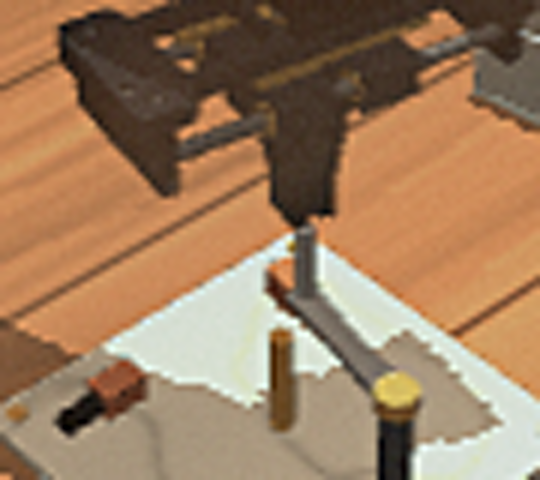

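The fingertips really are at z≈0.135 with reported TCP z=0.114, about 38 mm higher than stated, and the wrist camera agrees. I'll open, go lower and feel for the pin.

```bash
python3 -m crank '[{"tx":0,"ty":0,"tz":0,"turn":0},{"tx":0,"ty":0,"tz":0,"turn":0},{"tx":0,"ty":0,"tz":0,"turn":0},{"tx":0,"ty":0,"tz":0,"turn":0}]' 40 5
python3 -m crank '[{"tx":1,"ty":0,"tz":20,"turn":0},{"tx":1,"ty":0,"tz":34,"turn":0},{"tx":1,"ty":0,"tz":34,"turn":0}]'
python3 -m crank '[{"tx":0,"ty":0,"tz":0,"turn":0},{"tx":0,"ty":0,"tz":0,"turn":0},{"tx":0,"ty":0,"tz":0,"turn":0},{"tx":0,"ty":0,"tz":0,"turn":0}]' 3 5
```

```text
time: 6.58
position: [0.567, 0.018, 0.1139]
tool_rot: [3.13, -0.273, 0.0]
ft_force: [0.7, 0.5, -0.2]
grip_width: 0.401
grip_force: 0.0
time: 6.95
position: [0.5663, 0.0178, 0.0776]
tool_rot: [3.13, -0.273, -0.006]
ft_force: [0.9, 0.6, -0.0]
grip_width: 0.455
grip_force: 0.0
time: 7.45
position: [0.5682, 0.0178, 0.0802]
tool_rot: [3.129, -0.273, 0.001]
ft_force: [-0.3, -0.1, 0.7]
grip_width: 0.11
grip_force: 5.0
```

The pin is gripped (9.6 mm), which confirms the 38 mm offset. Swinging the keeper out along its arc.

```bash
python3 -m crank '[{"tx":4.5,"ty":-25.7,"tz":0,"turn":0},{"tx":17.5,"ty":-48.2,"tz":0,"turn":0},{"tx":37.5,"ty":-65,"tz":0,"turn":0},{"tx":62,"ty":-73.9,"tz":0,"turn":0},{"tx":88,"ty":-73.9,"tz":0,"turn":0}]'
python3 -m crank '[{"tx":18.7,"ty":6,"tz":0,"turn":0},{"tx":18.7,"ty":6,"tz":0,"turn":0}]'
python3 -m crank '[{"tx":0,"ty":0,"tz":0,"turn":0},{"tx":0,"ty":0,"tz":0,"turn":0},{"tx":0,"ty":0,"tz":0,"turn":0},{"tx":0,"ty":0,"tz":-60,"turn":0},{"tx":0,"ty":0,"tz":-90,"turn":0}]' 40 8
python3 - <<'E'
from h import *
np.set_printoptions(precision=4,suppress=True)
s=ctrl.get_state();print(s["joint_positions"])
print([(r["xyz"],r["confidence"]) for r in ctrl.mark_of("wrist","keeper_pin")+ctrl.mark_of("top","keeper_pin")])
print(shift([.505,.0655,.12]))
E
```

```text
time: 8.07
position: [0.6672, 0.0754, 0.0797]
tool_rot: [3.128, -0.272, -0.003]
ft_force: [-3.9, -4.5, 2.5]
grip_width: 0.109
grip_force: 5.0
time: 8.32
position: [0.6862, 0.0658, 0.0797]
tool_rot: [-3.129, 0.276, -0.002]
ft_force: [0.9, 0.2, 0.7]
grip_width: 0.11
grip_force: 5.0
time: 8.95
position: [0.6857, 0.0668, 0.1733]
tool_rot: [-3.129, 0.273, -0.006]
ft_force: [0.0, 0.8, 0.2]
grip_width: 0.447
grip_force: 0.0
[ 0.3287  0.4942 -0.6602  1.3688  0.3017  1.3758 -2.0748]
[([0.5662, 0.0156, 0.109], 0.75)]
[-179.5252   33.2854   53.6697]
```

```bash
python3 -m crank '[{"tx":-40,"ty":7,"tz":-5,"turn":0},{"tx":-80,"ty":14,"tz":-10,"turn":0},{"tx":-120,"ty":22,"tz":-15,"turn":0},{"tx":-160,"ty":29,"tz":-20,"turn":0},{"tx":-180,"ty":33.3,"tz":-25,"turn":0}]'
python3 - <<'E'
from h import *
np.set_printoptions(precision=4,suppress=True)
stubs()
print([(np.round(r["xyz"],3),r["confidence"]) for r in ctrl.mark_of("wrist","keeper_pin")])
s=ctrl.get_state();print(s["position"],shift([.504,.0655,-.006]))
E
```

```text
time: 9.68
position: [0.4991, 0.0645, 0.194]
tool_rot: [3.128, -0.273, -0.003]
ft_force: [0.5, 0.1, 0.1]
grip_width: 0.46
grip_force: 0.0
blob 31 ctr [0.6356 0.0093 0.025 ] z [0.019 0.03 ] ferrule None black [0.6356 0.0093] ang None rect [636.7   9.3] [14.2  5.1] 45.661922454833984
blob 449 ctr [0.5125 0.0641 0.0249] z [0.021 0.027] ferrule [0.5041 0.0654] black [0.5251 0.0622] ang -8.674693892011822 rect [513.9  64.2] [15.5 45.3] 80.16437530517578
blob 414 ctr [ 0.5045 -0.0504  0.0251] z [0.02  0.028] ferrule [ 0.5038 -0.0426] black [ 0.5055 -0.0634] ang -85.58990820748973 rect [503.8 -53.8] [16.6 45.7] 2.394454002380371
[]
[0.5    0.0643 0.1948] [  3.747   -2.3842 200.7878]
```

```bash
python3 -m crank '[{"tx":4,"ty":-2,"tz":55,"turn":0},{"tx":4,"ty":-2,"tz":110,"turn":0},{"tx":4,"ty":-2,"tz":155,"turn":0},{"tx":4,"ty":-2,"tz":185,"turn":0},{"tx":4,"ty":-2,"tz":199,"turn":0}]' 40 8
python3 -m crank '[{"tx":0,"ty":0,"tz":0,"turn":0},{"tx":0,"ty":0,"tz":0,"turn":0},{"tx":0,"ty":0,"tz":0,"turn":0},{"tx":0,"ty":0,"tz":0,"turn":0}]' 5 8
```

```text
time: 10.4
position: [0.5048, 0.066, -0.0066]
tool_rot: [-3.129, 0.273, 0.006]
ft_force: [-0.5, 0.5, -0.5]
grip_width: 0.46
grip_force: 0.0
time: 10.9
position: [0.5073, 0.0658, -0.0029]
tool_rot: [3.129, -0.274, 0.004]
ft_force: [-0.0, -0.5, 3.8]
grip_width: 0.183
grip_force: 8.0
```

Stub gripped (15.9 mm). On to the tin.

```bash
python3 -m crank '[{"tx":0,"ty":0,"tz":-40,"turn":0},{"tx":0,"ty":0,"tz":-85,"turn":0},{"tx":-10,"ty":-50,"tz":-110,"turn":-1},{"tx":-20,"ty":-100,"tz":-110,"turn":-2.5},{"tx":-30,"ty":-150,"tz":-110,"turn":-4}]'
python3 - <<'E'
from h import *
s=ctrl.get_state();print(s["joint_positions"],s["grip_width"]);print(shift([.5,.345,.11]))
P,im=cloud("wrist")
q=P[(P[...,2]>.045)&(P[...,2]<.065)&(P[...,1]>.23)&(P[...,1]<.42)&(P[...,0]<.6)&(P[...,0]>.4)];print(cv2.minAreaRect((q[:,:2]*1000).astype(np.float32)),len(q))
E
```

```text
time: 11.52
position: [0.5031, 0.22, 0.107]
tool_rot: [3.128, 0.279, 0.004]
ft_force: [0.4, -0.6, 0.2]
grip_width: 0.184
grip_force: 8.0
[ 0.29925013  0.2801766  -0.86822124  1.80266968  0.2337747   1.16337226
 -2.03582167] 0.18378236547852556
[  19.11180849 -123.55473117   -3.07767317]
((500.8917236328125, 335.9403076171875), (128.58383178710938, 121.6374282836914), 8.950570106506348) 2264
```

```bash
python3 -m crank '[{"tx":13,"ty":-53,"tz":0,"turn":0},{"tx":26,"ty":-107,"tz":0,"turn":0},{"tx":26,"ty":-107,"tz":50,"turn":0},{"tx":26,"ty":-107,"tz":90,"turn":0},{"tx":26,"ty":-107,"tz":110,"turn":0}]'
python3 -m crank '[{"tx":0,"ty":0,"tz":0,"turn":0},{"tx":0,"ty":0,"tz":0,"turn":0},{"tx":0,"ty":0,"tz":0,"turn":0},{"tx":0,"ty":0,"tz":-40,"turn":0},{"tx":0,"ty":0,"tz":-100,"turn":0}]' 36 8
python3 -m crank '[{"tx":-10,"ty":50,"tz":-20,"turn":0},{"tx":-18,"ty":100,"tz":-40,"turn":0},{"tx":-27,"ty":150,"tz":-60,"turn":0},{"tx":-35,"ty":200,"tz":-80,"turn":0},{"tx":-35,"ty":200,"tz":-80,"turn":0}]' 40
python3 - <<'E'
from h import *
np.set_printoptions(precision=4,suppress=True)
stubs();stubs("wrist",.012,.03,(.43,.57,.27,.385))
s=ctrl.get_state();print(s["position"],s["joint_positions"],s["tool_rot"])
E
```

```text
time: 12.2
position: [0.5084, 0.3276, -0.0063]
tool_rot: [3.128, 0.274, -0.005]
ft_force: [-0.2, -0.5, -1.0]
grip_width: 0.179
grip_force: 8.0
time: 12.82
position: [0.5089, 0.3279, 0.0965]
tool_rot: [3.129, 0.274, -0.003]
ft_force: [1.4, -0.6, 0.2]
grip_width: 0.41
grip_force: 0.0
time: 13.45
position: [0.5121, 0.1205, 0.1784]
tool_rot: [3.127, 0.26, 0.007]
ft_force: [0.8, 0.8, -0.4]
grip_width: 0.461
grip_force: 0.0
blob 51 ctr [0.6383 0.015  0.0244] z [0.019 0.029] ferrule None black [0.6383 0.015 ] ang None rect [639.1  14. ] [15.7  6.4] 25.27383041381836
blob 36 ctr [0.5667 0.013  0.0242] z [0.019 0.029] ferrule [0.5669 0.0131] black [0.561  0.0115] ang -164.64592770455212 rect [566.6  12.3] [ 5.9 11.2] 87.33619689941406
blob 354 ctr [ 0.505  -0.0453  0.0233] z [0.02  0.026] ferrule [ 0.5046 -0.0376] black [ 0.5059 -0.0621] ang -86.9271519880164 rect [504.2 -49.3] [16.3 45.7] 2.4859166145324707
blob 245 ctr [0.5453 0.2736 0.0212] z [0.013 0.029] ferrule None black [0.5453 0.2736] ang None rect [543.3 273.2] [53.9  2.2] 8.523872375488281
blob 351 ctr [0.5121 0.3295 0.0168] z [0.013 0.019] ferrule [0.5042 0.3283] black [0.5247 0.3314] ang 8.729578336869292 rect [514.7 330.4] [44.7 17.5] 5.921258449554443
blob 379 ctr [0.4644 0.38   0.021 ] z [0.013 0.029] ferrule None black [0.4644 0.38  ] ang None rect [466.2 380.4] [72.9  3.2] 8.26536750793457
blob 135 ctr [0.4335 0.2976 0.0215] z [0.014 0.029] ferrule None black [0.4335 0.2976] ang None rect [433.4 298. ] [ 2.1 49.5] 8.589801788330078
[0.5103 0.1257 0.177 ] [ 0.5212  0.1412 -0.8737  1.7726  0.114   1.2778 -1.7776] [3.1293 0.2723 0.0033]
```

Stub 1 lies in the tin. Now over stub 2, turning to yaw ~93°.

```bash
python3 -m crank '[{"tx":-7,"ty":33,"tz":5,"turn":-2},{"tx":-14,"ty":66,"tz":10,"turn":-4},{"tx":-21,"ty":99,"tz":15,"turn":-6},{"tx":-28,"ty":132,"tz":20,"turn":-8},{"tx":-35,"ty":164,"tz":25,"turn":-10}]' 40
python3 -m crank '[{"tx":0,"ty":0,"tz":0,"turn":-2},{"tx":0,"ty":0,"tz":0,"turn":-4},{"tx":0,"ty":0,"tz":0,"turn":-6},{"tx":0,"ty":0,"tz":0,"turn":-6.5},{"tx":0,"ty":0,"tz":0,"turn":-6.5}]'
python3 - <<'E'
from h import *
np.set_printoptions(precision=4,suppress=True)
stubs()
s=ctrl.get_state();print(s["position"],s["joint_positions"],s["tool_rot"],R.from_rotvec(s["tool_rot"]).as_matrix()[:,0]);print(shift([.504,-.042,-.005]))
E
```

```text
time: 14.18
position: [0.5041, -0.0404, 0.1506]
tool_rot: [-2.712, -1.584, -0.001]
ft_force: [-0.4, 1.4, -0.4]
grip_width: 0.464
grip_force: 0.0
time: 14.8
position: [0.5041, -0.0397, 0.1508]
tool_rot: [-2.168, -2.272, -0.001]
ft_force: [-0.3, 0.3, 0.4]
grip_width: 0.461
grip_force: 0.0
blob 26 ctr [0.5626 0.0057 0.0243] z [0.018 0.03 ] ferrule [0.5625 0.0055] black [0.5663 0.01  ] ang 49.25771915577198 rect [563.2   5.2] [10.7  3.9] 77.33714294433594
blob 62 ctr [0.6358 0.0058 0.0242] z [0.019 0.029] ferrule None black [0.6358 0.0058] ang None rect [636.9   5.2] [15.9  6.9] 85.27237701416016
blob 537 ctr [ 0.5046 -0.0505  0.0245] z [0.021 0.027] ferrule [ 0.504  -0.0424] black [ 0.5058 -0.0661] ang -85.56455932802098 rect [504.4 -53.6] [15.  45.8] 2.642538547515869
[ 0.504  -0.04    0.1508] [ 0.8393  0.1086 -0.8514  1.8496  0.0863  1.2217  0.0071] [-2.1694 -2.2715 -0.0004] [-0.0459  0.9989  0.0006]
[ -2.0516  -0.1074 155.785 ]
```

```bash
python3 -m crank '[{"tx":-2.5,"ty":0,"tz":55,"turn":0},{"tx":-2.5,"ty":0,"tz":100,"turn":0},{"tx":-2.5,"ty":0,"tz":135,"turn":0},{"tx":-2.5,"ty":0,"tz":154.5,"turn":0},{"tx":-2.5,"ty":0,"tz":154.5,"turn":0}]' 40 8
python3 -m crank '[{"tx":0,"ty":0,"tz":0,"turn":0},{"tx":0,"ty":0,"tz":0,"turn":0},{"tx":0,"ty":0,"tz":0,"turn":0},{"tx":0,"ty":0,"tz":0,"turn":0}]' 5 8
python3 -m crank '[{"tx":0,"ty":0,"tz":-40,"turn":0},{"tx":0,"ty":0,"tz":-90,"turn":0},{"tx":0,"ty":0,"tz":-115,"turn":0}]'
python3 - <<'E'
from h import *
print(shift([.463,.30,.11]),ctrl.get_state()["joint_positions"])
E
```

```text
time: 15.48
position: [0.5033, -0.0436, -0.0044]
tool_rot: [-2.17, -2.269, 0.001]
ft_force: [-0.1, -0.1, 0.5]
grip_width: 0.457
grip_force: 0.0
time: 15.98
position: [0.5047, -0.0447, -0.0028]
tool_rot: [2.171, 2.268, 0.001]
ft_force: [-0.6, 0.2, 4.7]
grip_width: 0.183
grip_force: 8.0
time: 16.35
position: [0.5053, -0.0443, 0.1141]
tool_rot: [2.17, 2.268, 0.002]
ft_force: [-0.3, 0.3, -0.9]
grip_width: 0.184
grip_force: 8.0
[345.84269099 -27.11419289   3.52431612] [ 0.84105818  0.1545236  -0.86084971  1.89254157  0.12965003  1.14778212
 -0.0229217 ]
```

```bash
python3 -m crank '[{"tx":50,"ty":-2,"tz":0,"turn":0},{"tx":100,"ty":-4,"tz":0,"turn":0},{"tx":150,"ty":-6,"tz":0,"turn":0},{"tx":200,"ty":-9,"tz":0,"turn":0},{"tx":250,"ty":-11,"tz":0,"turn":0}]'
python3 -m crank '[{"tx":50,"ty":-2,"tz":0,"turn":0},{"tx":101,"ty":-4,"tz":0,"turn":0},{"tx":101,"ty":-4,"tz":50,"turn":0},{"tx":101,"ty":-4,"tz":90,"turn":0},{"tx":101,"ty":-4,"tz":109,"turn":0}]'
python3 -m crank '[{"tx":0,"ty":0,"tz":0,"turn":0},{"tx":0,"ty":0,"tz":0,"turn":0},{"tx":0,"ty":0,"tz":-40,"turn":0},{"tx":0,"ty":0,"tz":-95,"turn":0},{"tx":0,"ty":0,"tz":-150,"turn":0}]' 26 8
python3 -m crank '[{"tx":-50,"ty":4,"tz":-10,"turn":0},{"tx":-100,"ty":8,"tz":-20,"turn":0},{"tx":-150,"ty":12,"tz":-30,"turn":0},{"tx":-200,"ty":16,"tz":-40,"turn":0},{"tx":-250,"ty":20,"tz":-50,"turn":0}]' 70
python3 - <<'E'
from h import *
np.set_printoptions(precision=4,suppress=True)
s=ctrl.get_state();print(s["joint_positions"])
save("top","pics/t2.png",(120,120,420,260),2.5)
rings("top",(.3,.85,-.6,-.1));stubs("top",.012,.03,(.43,.57,.27,.385))
E
```

```text
time: 16.98
position: [0.4818, 0.2061, 0.1115]
tool_rot: [2.172, 2.268, -0.0]
ft_force: [0.5, 0.0, -0.6]
grip_width: 0.183
grip_force: 8.0
time: 17.6
position: [0.4723, 0.3047, 0.0001]
tool_rot: [-2.171, -2.269, 0.005]
ft_force: [0.2, -1.0, -0.1]
grip_width: 0.179
grip_force: 8.0
time: 18.23
position: [0.4742, 0.306, 0.1559]
tool_rot: [2.171, 2.269, 0.004]
ft_force: [1.1, 0.8, -0.3]
grip_width: 0.295
grip_force: 0.0
time: 18.85
position: [0.5054, 0.0554, 0.2048]
tool_rot: [2.169, 2.267, 0.002]
ft_force: [1.1, -0.2, 0.3]
grip_width: 0.764
grip_force: 0.0
[ 0.771   0.0755 -0.9645  1.7708  0.0665  1.3248 -0.1639]
ring? 104 mean [ 0.5909 -0.231   0.0177] circle [ 591.2 -231.7] dia 47.5 z95 0.02
ring? 57 mean [ 0.4805 -0.3868  0.0168] circle [ 481.6 -387.2] dia 37.1 z95 0.02
blob 51 ctr [0.5153 0.3282 0.0192] z [0.013 0.024] ferrule [0.5074 0.3257] black [0.5242 0.3309] ang 17.37183453346593 rect [516. 330.] [43.8 18. ] 18.283714294433594
blob 47 ctr [0.4731 0.297  0.0195] z [0.015 0.024] ferrule [0.4729 0.3026] black [0.4733 0.2895] ang -87.9866090343142 rect [473.1 294.9] [14.8 43.7] 5.332207202911377
```

View pics/t2.png

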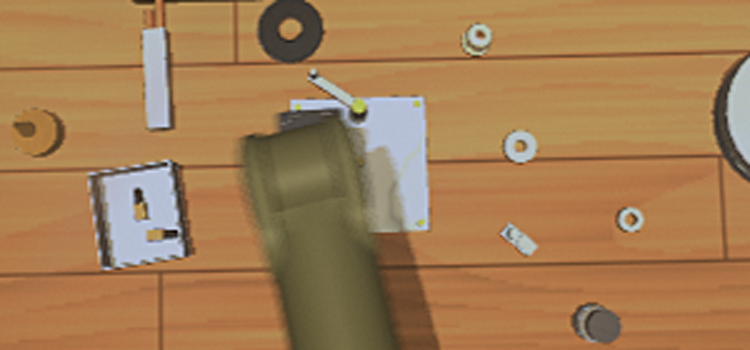

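Both stubs are in the tin (138,205) and (163,235), and the keeper is aside with its pin at (313,75). On to the mid collar.

```bash
python3 -m crank '[{"tx":-50,"ty":12,"tz":0,"turn":2},{"tx":-100,"ty":24,"tz":0,"turn":4},{"tx":-150,"ty":36,"tz":0,"turn":6},{"tx":-200,"ty":48,"tz":5,"turn":8},{"tx":-250,"ty":60,"tz":10,"turn":10}]' 70
python3 -m crank '[{"tx":0,"ty":0,"tz":0,"turn":2},{"tx":0,"ty":0,"tz":0,"turn":4},{"tx":0,"ty":0,"tz":0,"turn":6},{"tx":0,"ty":0,"tz":0,"turn":8},{"tx":0,"ty":0,"tz":0,"turn":8.55}]'
python3 - <<'E'
from h import *
np.set_printoptions(precision=4,suppress=True)
rings()
s=ctrl.get_state();print(s["position"],s["joint_positions"],s["tool_rot"]);print(shift([.5885,-.231,-.012]))
E
```

```text
time: 19.62
position: [0.5771, -0.1899, 0.1938]
tool_rot: [2.929, 1.134, 0.004]
ft_force: [-0.0, 0.4, 0.3]
grip_width: 0.806
grip_force: 0.0
time: 20.25
position: [0.5767, -0.1881, 0.1938]
tool_rot: [-3.141, 0.006, -0.003]
ft_force: [-0.5, -0.0, 0.3]
grip_width: 0.807
grip_force: 0.0
ring? 31 mean [ 0.763  -0.1713  0.0155] circle [ 759.7 -171.9] dia 14.9 z95 0.018
ring? 134 mean [ 0.7348 -0.1759  0.0137] circle [ 746.8 -174.1] dia 39.6 z95 0.016
ring? 963 mean [ 0.589  -0.2316  0.0156] circle [ 588.6 -232. ] dia 47.1 z95 0.017
ring? 80 mean [ 0.4382 -0.2373  0.0193] circle [ 441.8 -236.6] dia 25.0 z95 0.021
[ 0.5766 -0.1881  0.1937] [ 0.7728  0.2857 -0.6051  1.5641  0.1648  1.3414 -1.4258] [-3.1415  0.0069 -0.0033]
[ 11.6185  42.8434 205.7442]
```

```bash
python3 -m crank '[{"tx":12,"ty":43.4,"tz":40,"turn":0},{"tx":12,"ty":43.4,"tz":95,"turn":0},{"tx":12,"ty":43.4,"tz":145,"turn":0},{"tx":12,"ty":43.4,"tz":185,"turn":0},{"tx":12,"ty":43.4,"tz":202.5,"turn":0}]' 70 8
python3 -m crank '[{"tx":0,"ty":0,"tz":0,"turn":0},{"tx":0,"ty":0,"tz":0,"turn":0},{"tx":0,"ty":0,"tz":0,"turn":0},{"tx":0,"ty":0,"tz":0,"turn":0},{"tx":0,"ty":0,"tz":0,"turn":0}]' 40 8
python3 -m crank '[{"tx":0,"ty":0,"tz":-30,"turn":0},{"tx":0,"ty":0,"tz":-80,"turn":0},{"tx":0,"ty":0,"tz":-130,"turn":0},{"tx":0,"ty":0,"tz":-135,"turn":0}]'
```

```text
time: 20.92
position: [0.5867, -0.2319, -0.0117]
tool_rot: [-3.14, 0.003, 0.003]
ft_force: [-0.4, -0.1, 0.3]
grip_width: 0.802
grip_force: 0.0
time: 21.55
position: [0.5888, -0.2341, -0.0081]
tool_rot: [3.14, -0.007, 0.005]
ft_force: [-0.7, 1.5, 7.5]
grip_width: 0.543
grip_force: 8.0
time: 22.05
position: [0.5901, -0.2347, 0.1299]
tool_rot: [3.138, -0.007, 0.012]
ft_force: [-0.4, -0.3, -1.0]
grip_width: 0.546
grip_force: 8.0
```

Gripped (47.3 mm). Moving above the post, then measuring the held ring against the post.

```bash
python3 -m crank '[{"tx":-5,"ty":-48,"tz":0,"turn":0},{"tx":-10,"ty":-96,"tz":0,"turn":0},{"tx":-15,"ty":-144,"tz":0,"turn":0},{"tx":-20,"ty":-192,"tz":0,"turn":0},{"tx":-22,"ty":-239,"tz":0,"turn":0}]'
python3 -m crank '[{"tx":0,"ty":0,"tz":0,"turn":0},{"tx":0,"ty":0,"tz":0,"turn":0},{"tx":0,"ty":0,"tz":0,"turn":0}]'
cat >> h.py <<'E'
def held(n="scene",r=.05,dz0=0.0,dz1=.045):
    "light-coloured points in the region of the held collar"
    s=ctrl.get_state();p=np.array(s["position"])
    P,im=cloud(n);m=(np.hypot(P[...,0]-p[0],P[...,1]-p[1])<r)&(P[...,2]>p[2]+dz0)&(P[...,2]<p[2]+dz1)&(im.min(-1)>95)
    return P[m],p,s
E
python3 - <<'E'
from h import *
np.set_printoptions(precision=4,suppress=True)
for n in("scene","wrist"):
    q,p,s=held(n);print(n,p,s["tool_rot"],len(q),q.min(0),q.max(0),np.percentile(q,[3,97],axis=0))
    zt=np.percentile(q[:,2],95);t=q[q[:,2]>zt-.004];print(" top",len(t),t.mean(0),cv2.minEnclosingCircle((t[:,:2]*1000).astype(np.float32)))
im,d=ctrl.get_image("wrist");cv2.imwrite("pics/w3.png",cv2.resize(im[100:300,130:390,::-1],None,fx=3,fy=3))
E
```

```text
time: 22.68
position: [0.5651, 0.0064, 0.1239]
tool_rot: [3.141, -0.007, -0.003]
ft_force: [0.8, 0.6, -0.2]
grip_width: 0.54
grip_force: 8.0
time: 23.05
position: [0.5661, 0.0034, 0.1243]
tool_rot: [3.141, -0.01, -0.002]
ft_force: [-0.0, -0.5, -1.2]
grip_width: 0.54
grip_force: 8.0
scene [0.5661 0.0034 0.1243] [ 3.1409 -0.0104 -0.0015] 113 [ 0.5464 -0.0167  0.1355] [0.592  0.0251 0.1533] [[ 0.5485 -0.0131  0.1465]
 [ 0.5895  0.0233  0.1522]]
 top 99 [0.5714 0.0063 0.1499] ((568.4942016601562, 5.089442253112793), 23.27629852294922)
wrist [0.5662 0.0035 0.1244] [ 3.1411 -0.0105 -0.0013] 2458 [ 0.5428 -0.0287  0.1335] [0.5897 0.0371 0.1685] [[ 0.563  -0.0163  0.1467]
 [ 0.5877  0.0254  0.1494]]
 top 2407 [0.5753 0.0045 0.1483] ((575.4059448242188, 4.2044525146484375), 32.89936447143555)
```

View pics/w3.png

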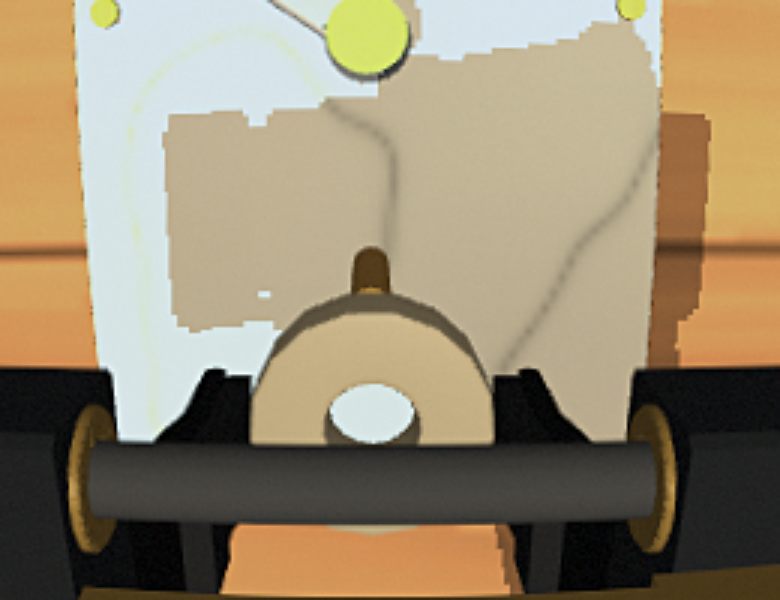

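The ring is held level at (373,415), with the post just visible behind its front edge. Fitting its centre.

```bash
cat >> h.py <<'E'
from scipy.optimize import least_squares
def ringfit(n,rad,dz0=.015,dz1=.035,half=True):
    q,p,s=held(n,rad+.012,dz0,dz1);zt=np.median(q[:,2]);q=q[abs(q[:,2]-zt)<.003][:,:2]
    c=p[:2].copy()
    for _ in range(4):
        a=np.arctan2(*(q-c).T[::-1]);d=np.hypot(*(q-c).T);E=[]
        for lo in np.arange(-60,60,6):
            k=(abs(np.degrees(a)-lo-3)<3)&(d<rad+.008)
            if k.sum()>3:E.append(q[k][d[k].argmax()])
        E=np.array(E);c=least_squares(lambda c:np.hypot(*(E-c).T)-rad,c,loss="soft_l1",f_scale=.001).x
    print(n,"centre",c.round(4),"top z",zt.round(4),"n",len(E),"res",np.std(np.hypot(*(E-c).T)-rad).round(4),"tool",p.round(4))
E
python3 - <<'E'
from h import *
ringfit("wrist",.024);ringfit("scene",.024)
E
```

```text
wrist centre [0.5653 0.0053] top z 0.1484 n 20 res 0.0002 tool [0.5663 0.004  0.1247]
scene centre [0.5656 0.0043] top z 0.1503 n 5 res 0.0023 tool [0.5663 0.0043 0.1248]
```

```bash
python3 -m crank '[{"tx":1.5,"ty":0,"tz":20,"turn":0},{"tx":1.5,"ty":0,"tz":38,"turn":0},{"tx":1.5,"ty":0,"tz":50,"turn":0},{"tx":1.5,"ty":0,"tz":58,"turn":0},{"tx":1.5,"ty":0,"tz":58,"turn":0}]'
python3 -m crank '[{"tx":0,"ty":0,"tz":6,"turn":0},{"tx":0,"ty":0,"tz":12,"turn":0},{"tx":0,"ty":0,"tz":18,"turn":0},{"tx":0,"ty":0,"tz":24,"turn":0},{"tx":0,"ty":0,"tz":24,"turn":0}]'
python3 -m crank '[{"tx":0,"ty":0,"tz":7,"turn":0},{"tx":0,"ty":0,"tz":14,"turn":0},{"tx":0,"ty":0,"tz":21,"turn":0},{"tx":0,"ty":0,"tz":28,"turn":0},{"tx":0,"ty":0,"tz":28,"turn":0}]'
```

```text
time: 23.92
position: [0.5674, 0.0054, 0.0662]
tool_rot: [-3.141, 0.006, 0.002]
ft_force: [0.4, -0.3, -0.8]
grip_width: 0.537
grip_force: 8.0
time: 24.55
position: [0.5673, 0.0053, 0.0423]
tool_rot: [-3.142, 0.006, 0.002]
ft_force: [0.2, -0.2, -0.9]
grip_width: 0.541
grip_force: 8.0
time: 25.18
position: [0.5672, 0.0053, 0.0141]
tool_rot: [-3.141, 0.006, 0.002]
ft_force: [0.4, 0.5, -0.9]
grip_width: 0.54
grip_force: 8.0
```

```bash
python3 -m crank '[{"tx":0,"ty":0,"tz":4,"turn":0},{"tx":0,"ty":0,"tz":8,"turn":0},{"tx":0,"ty":0,"tz":9,"turn":0},{"tx":0,"ty":0,"tz":10,"turn":0},{"tx":0,"ty":0,"tz":10,"turn":0}]'
python3 -m crank '[{"tx":0,"ty":0,"tz":0.5,"turn":0},{"tx":0,"ty":0,"tz":1,"turn":0},{"tx":0,"ty":0,"tz":1,"turn":0}]'
```

```text
time: 25.8
position: [0.5678, 0.0052, 0.0049]
tool_rot: [3.141, -0.006, -0.0]
ft_force: [-0.1, 0.0, -0.6]
grip_width: 0.54
grip_force: 8.0
time: 26.18
position: [0.5678, 0.0052, 0.0039]
tool_rot: [3.141, -0.006, 0.0]
ft_force: [0.6, -0.4, -1.2]
grip_width: 0.542
grip_force: 8.0
```

```bash
python3 -m crank '[{"tx":0,"ty":0,"tz":0.5,"turn":0},{"tx":0,"ty":0,"tz":1,"turn":0},{"tx":0,"ty":0,"tz":1,"turn":0}]'
python3 - <<'E'
from h import *
ringfit("wrist",.024)
E
python3 -m crank '[{"tx":0,"ty":0,"tz":0.5,"turn":0},{"tx":0,"ty":0,"tz":0.8,"turn":0},{"tx":0,"ty":0,"tz":0.8,"turn":0}]'
python3 -m crank '[{"tx":0,"ty":0,"tz":0.3,"turn":0},{"tx":0,"ty":0,"tz":0.6,"turn":0},{"tx":0,"ty":0,"tz":0.6,"turn":0}]'
```

```text
time: 26.55
position: [0.5678, 0.0052, 0.0029]
tool_rot: [3.142, -0.006, -0.0]
ft_force: [-0.1, -0.5, -1.1]
grip_width: 0.542
grip_force: 8.0
wrist centre [0.5666 0.006 ] top z 0.0266 n 20 res 0.0003 tool [0.5678 0.0052 0.0029]
time: 26.98
position: [0.5678, 0.0052, 0.0021]
tool_rot: [3.142, -0.007, -0.0]
ft_force: [-0.1, -0.7, -0.7]
grip_width: 0.538
grip_force: 8.0
time: 27.35
position: [0.5679, 0.0052, 0.002]
tool_rot: [3.141, -0.006, 0.0]
ft_force: [-1.9, -0.5, 4.8]
grip_width: 0.542
grip_force: 8.0
```

Touchdown (4.8 N). Release, lift, then head toward the slim collar.

```bash
python3 -m crank '[{"tx":0,"ty":0,"tz":0,"turn":0},{"tx":0,"ty":0,"tz":0,"turn":0},{"tx":0,"ty":0,"tz":0,"turn":0}]' 64 8
python3 -m crank '[{"tx":0,"ty":0,"tz":-20,"turn":0},{"tx":0,"ty":0,"tz":-60,"turn":0},{"tx":0,"ty":0,"tz":-110,"turn":0},{"tx":0,"ty":0,"tz":-150,"turn":0}]'
python3 - <<'E'
from h import *
ctrl.get_image("wrist")
print([(np.round(r["xyz"],3),r["confidence"]) for r in ctrl.mark_of("wrist","collar_mid")])
rings("wrist",(.4,.7,-.15,.15)) 
P,im=cloud("wrist");m=(np.hypot(P[...,0]-.567,P[...,1]-.005)<.035)&(P[...,2]>.021)&(P[...,2]<.032);q=P[m]
print(len(q),np.median(q[:,2]),cv2.minEnclosingCircle((q[:,:2]*1000).astype(np.float32)))
print(shift([.4795,-.387,.12]),ctrl.get_state()["joint_positions"])
E
```

```text
time: 27.72
position: [0.5678, 0.0052, 0.0013]
tool_rot: [-3.142, 0.006, 0.0]
ft_force: [-0.6, -1.0, -0.6]
grip_width: 0.718
grip_force: 0.0
time: 28.22
position: [0.5686, 0.0057, 0.1551]
tool_rot: [3.141, -0.006, 0.005]
ft_force: [0.3, 0.1, -0.5]
grip_width: 0.732
grip_force: 0.0
[(array([0.57 , 0.006, 0.011]), 0.65), (array([ 0.772,  0.103, -0.001]), 0.4)]
1206 0.023469336649892675 ((566.0636596679688, 6.037294864654541), 23.859304428100586)
[-87.65543925 392.67734459  33.47615677] [ 0.56238376  0.24376013 -0.70987643  1.70791676  0.16789658  1.24863575
 -1.76056985]
```

```bash
python3 -m crank '[{"tx":-10,"ty":45,"tz":0,"turn":0},{"tx":-20,"ty":90,"tz":0,"turn":0},{"tx":-30,"ty":135,"tz":0,"turn":0},{"tx":-40,"ty":180,"tz":0,"turn":0},{"tx":-50,"ty":225,"tz":0,"turn":0}]' 60
python3 -m crank '[{"tx":-10,"ty":45,"tz":0,"turn":0},{"tx":-20,"ty":90,"tz":0,"turn":0},{"tx":-30,"ty":135,"tz":0,"turn":0},{"tx":-38,"ty":165,"tz":0,"turn":0},{"tx":-38,"ty":165,"tz":0,"turn":0}]'
python3 - <<'E'
from h import *
np.set_printoptions(precision=4,suppress=True)
rings()
s=ctrl.get_state();print(s["position"],s["joint_positions"],s["tool_rot"]);print(shift([.4795,-.387,-.009]))
E
```

```text
time: 29.05
position: [0.5155, -0.2206, 0.1505]
tool_rot: [-3.141, 0.006, 0.003]
ft_force: [1.6, -0.7, -0.1]
grip_width: 0.687
grip_force: 0.0
time: 29.68
position: [0.4756, -0.3871, 0.1498]
tool_rot: [-3.141, 0.015, 0.004]
ft_force: [-0.6, 0.6, 0.6]
grip_width: 0.691
grip_force: 0.0
ring? 631 mean [ 0.4806 -0.3851  0.0158] circle [ 480.  -385.1] dia 35.8 z95 0.017
ring? 373 mean [ 0.4489 -0.2307  0.0191] circle [ 451.9 -226.3] dia 46.0 z95 0.021
ring? 129 mean [ 0.3535 -0.3307  0.0168] circle [ 344.5 -328.7] dia 43.6 z95 0.021
[ 0.477  -0.3846  0.1501] [ 1.0217  0.3106 -0.4688  1.604   0.1445  1.2644 -1.049 ] [-3.1394  0.0099  0.0029]
[  2.7984   2.7532 159.1164]
```

```bash
python3 -m crank '[{"tx":3.2,"ty":1,"tz":40,"turn":0},{"tx":3.2,"ty":1,"tz":90,"turn":0},{"tx":3.2,"ty":1,"tz":130,"turn":0},{"tx":3.2,"ty":1,"tz":152,"turn":0},{"tx":3.2,"ty":1,"tz":158.5,"turn":0}]' 60 8
python3 -m crank '[{"tx":0,"ty":0,"tz":0,"turn":0},{"tx":0,"ty":0,"tz":0,"turn":0},{"tx":0,"ty":0,"tz":0,"turn":0},{"tx":0,"ty":0,"tz":0,"turn":0},{"tx":0,"ty":0,"tz":0,"turn":0}]' 28 8
python3 -m crank '[{"tx":0,"ty":0,"tz":-30,"turn":0},{"tx":0,"ty":0,"tz":-80,"turn":0},{"tx":0,"ty":0,"tz":-130,"turn":0},{"tx":0,"ty":0,"tz":-140,"turn":0}]'
python3 -c "
from h import *
print(shift([.567,.005,.14]))"
```

```text
time: 30.35
position: [0.481, -0.3822, -0.0089]
tool_rot: [-3.138, 0.002, 0.004]
ft_force: [0.3, -0.0, 0.8]
grip_width: 0.691
grip_force: 0.0
time: 30.98
position: [0.4822, -0.3863, -0.0058]
tool_rot: [3.14, -0.007, 0.002]
ft_force: [-0.2, -0.1, 5.5]
grip_width: 0.398
grip_force: 8.0
time: 31.48
position: [0.4832, -0.3863, 0.1368]
tool_rot: [3.138, -0.006, 0.007]
ft_force: [-0.1, 0.2, -0.4]
grip_width: 0.4
grip_force: 8.0
[  82.18589037 -391.64307105   -4.28233824]
```

Gripped (34.8 mm). Back over the post.

```bash
python3 -m crank '[{"tx":10,"ty":-45,"tz":0,"turn":0},{"tx":20,"ty":-90,"tz":0,"turn":0},{"tx":30,"ty":-135,"tz":0,"turn":0},{"tx":40,"ty":-180,"tz":0,"turn":0},{"tx":50,"ty":-225,"tz":0,"turn":0}]'
python3 -m crank '[{"tx":10,"ty":-45,"tz":0,"turn":0},{"tx":20,"ty":-90,"tz":0,"turn":0},{"tx":28,"ty":-130,"tz":0,"turn":0},{"tx":33,"ty":-166,"tz":0,"turn":0},{"tx":33,"ty":-166,"tz":0,"turn":0}]'
python3 -m crank '[{"tx":0,"ty":0,"tz":0,"turn":0},{"tx":0,"ty":0,"tz":0,"turn":0}]'
python3 - <<'E'
from h import *
ringfit("wrist",.018);ringfit("scene",.018)
P,im=cloud("wrist");m=(np.hypot(P[...,0]-.567,P[...,1]-.005)<.035)&(P[...,2]>.021)&(P[...,2]<.032);q=P[m]
print(len(q),np.median(q[:,2]),q.max(0))
E
```

```text
time: 32.1
position: [0.5313, -0.1588, 0.1314]
tool_rot: [-3.141, 0.006, 0.004]
ft_force: [0.4, -0.8, -1.1]
grip_width: 0.402
grip_force: 8.0
time: 32.72
position: [0.5648, 0.0099, 0.1317]
tool_rot: [-3.139, -0.004, 0.004]
ft_force: [-0.0, -0.3, -0.7]
grip_width: 0.402
grip_force: 8.0
time: 32.98
position: [0.5656, 0.0035, 0.1323]
tool_rot: [3.141, -0.01, -0.002]
ft_force: [0.0, -0.4, -1.1]
grip_width: 0.402
grip_force: 8.0
wrist centre [0.5602 0.0045] top z 0.1538 n 20 res 0.0002 tool [0.5656 0.0035 0.1323]Traceback (most recent call last):
  File "<stdin>", line 2, in <module>
  File "h.py", line 55, in ringfit
    E=np.array(E);c=least_squares(lambda c:np.hypot(*(E-c).T)-rad,c,loss="soft_l1",f_scale=.001).x
                    ~~~~~~~~~~~~~^^^^^^^^^^^^^^^^^^^^^^^^^^^^^^^^^^^^^^^^^^^^^^^^^^^^^^^^^^^^^^^
    return func(*args, **kwargs)
    vector_fun = VectorFunction(
        fun_wrapped,
    ...<6 lines>...
        workers=workers
    )
    self._update_fun()
    ~~~~~~~~~~~~~~~~^^
    self.f = self.fun_wrapped(xp_copy(self.x))
             ~~~~~~~~~~~~~~~~^^^^^^^^^^^^^^^^^
    return np.atleast_1d(self.fun(x))
                         ~~~~~~~~^^^
    return self.f(x, *self.args, **self.kwargs)
           ~~~~~~^^^^^^^^^^^^^^^^^^^^^^^^^^^^^^
  File "h.py", line 55, in <lambda>
    E=np.array(E);c=least_squares(lambda c:np.hypot(*(E-c).T)-rad,c,loss="soft_l1",f_scale=.001).x
                                                      ~^~
ValueError: operands could not be broadcast together with shapes (0,) (2,)
```

```bash
python3 -m crank '[{"tx":6.5,"ty":-0.5,"tz":20,"turn":0},{"tx":6.5,"ty":-0.5,"tz":38,"turn":0},{"tx":6.5,"ty":-0.5,"tz":52,"turn":0},{"tx":6.5,"ty":-0.5,"tz":62,"turn":0},{"tx":6.5,"ty":-0.5,"tz":62,"turn":0}]'
python3 - <<'E'
from h import *
ringfit("wrist",.018)
im,d=ctrl.get_image("scene");cv2.imwrite("pics/s5.png",cv2.resize(im[170:260,200:300,::-1],None,fx=6,fy=6,interpolation=cv2.INTER_CUBIC))
im,d=ctrl.get_image("wrist");cv2.imwrite("pics/w5.png",cv2.resize(im[170:290,160:340,::-1],None,fx=4,fy=4,interpolation=cv2.INTER_CUBIC))
E
```

```text
time: 33.7
position: [0.5718, 0.0058, 0.07]
tool_rot: [-3.141, 0.006, 0.003]
ft_force: [0.0, 0.1, 0.6]
grip_width: 0.402
grip_force: 8.0
wrist centre [0.5669 0.0066] top z 0.0921 n 20 res 0.0003 tool [0.5718 0.0058 0.07  ]
```

View pics/s5.png

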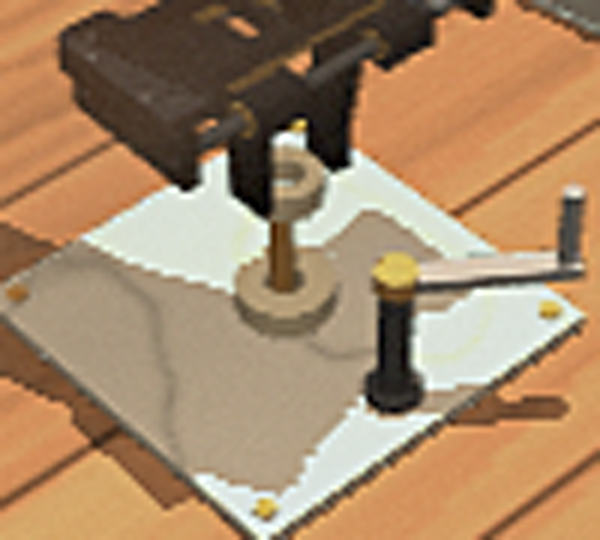

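View pics/w5.png

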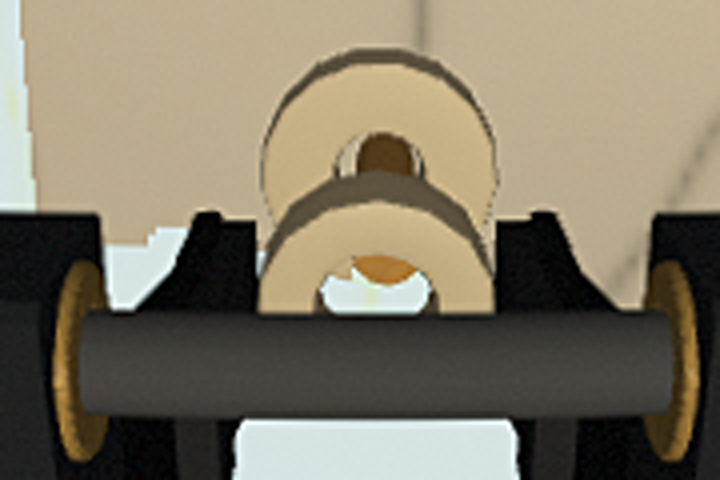

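Views: the slim ring is just above the post and the mid collar sits home. In the wrist view the post (385,265) is ~8 px right of the hole centre (377), about 1.3 mm in y, so I'll correct that and lower.

```bash
python3 -m crank '[{"tx":0,"ty":1.3,"tz":0,"turn":0},{"tx":0,"ty":1.3,"tz":6,"turn":0},{"tx":0,"ty":1.3,"tz":12,"turn":0},{"tx":0,"ty":1.3,"tz":18,"turn":0},{"tx":0,"ty":1.3,"tz":18,"turn":0}]'
python3 -m crank '[{"tx":0,"ty":0,"tz":7,"turn":0},{"tx":0,"ty":0,"tz":14,"turn":0},{"tx":0,"ty":0,"tz":21,"turn":0},{"tx":0,"ty":0,"tz":28,"turn":0},{"tx":0,"ty":0,"tz":28,"turn":0}]'
python3 -m crank '[{"tx":0,"ty":0,"tz":1,"turn":0},{"tx":0,"ty":0,"tz":2,"turn":0},{"tx":0,"ty":0,"tz":2,"turn":0}]'
python3 -c "
from h import *
ringfit('wrist',.018)"
```

```text
time: 34.48
position: [0.5719, 0.0045, 0.0522]
tool_rot: [-3.141, 0.006, 0.002]
ft_force: [-0.2, -0.1, -0.7]
grip_width: 0.399
grip_force: 8.0
time: 35.1
position: [0.5719, 0.0044, 0.0242]
tool_rot: [-3.141, 0.006, 0.002]
ft_force: [-0.4, -0.2, -0.7]
grip_width: 0.4
grip_force: 8.0
time: 35.48
position: [0.5726, 0.0044, 0.0231]
tool_rot: [3.141, -0.006, 0.0]
ft_force: [0.3, -0.1, -1.7]
grip_width: 0.401
grip_force: 8.0
wrist centre [0.5671 0.0052] top z 0.0445 n 20 res 0.0003 tool [0.5726 0.0044 0.0231]
```

```bash
python3 -m crank '[{"tx":0,"ty":0,"tz":0.5,"turn":0},{"tx":0,"ty":0,"tz":1,"turn":0},{"tx":0,"ty":0,"tz":1,"turn":0}]'
python3 -m crank '[{"tx":0,"ty":0,"tz":0.4,"turn":0},{"tx":0,"ty":0,"tz":0.8,"turn":0},{"tx":0,"ty":0,"tz":0.8,"turn":0}]'
```

```text
time: 35.9
position: [0.5725, 0.0044, 0.022]
tool_rot: [3.141, -0.006, -0.0]
ft_force: [0.2, -0.6, -1.0]
grip_width: 0.396
grip_force: 8.0
time: 36.28
position: [0.5725, 0.0044, 0.0212]
tool_rot: [3.142, -0.006, -0.0]
ft_force: [0.2, -0.5, -1.4]
grip_width: 0.398
grip_force: 8.0
```

```bash
python3 -m crank '[{"tx":0,"ty":0,"tz":0.3,"turn":0},{"tx":0,"ty":0,"tz":0.6,"turn":0},{"tx":0,"ty":0,"tz":0.6,"turn":0}]'
python3 -m crank '[{"tx":0,"ty":0,"tz":0.3,"turn":0},{"tx":0,"ty":0,"tz":0.5,"turn":0},{"tx":0,"ty":0,"tz":0.5,"turn":0}]'
```

```text
time: 36.65
position: [0.5725, 0.0044, 0.0206]
tool_rot: [3.142, -0.006, -0.0]
ft_force: [-0.1, -0.2, -0.4]
grip_width: 0.4
grip_force: 8.0
time: 37.02
position: [0.5726, 0.0044, 0.0204]
tool_rot: [3.141, -0.006, 0.0]
ft_force: [-0.9, -0.1, 1.8]
grip_width: 0.399
grip_force: 8.0
```

```bash
python3 -m crank '[{"tx":0,"ty":0,"tz":0,"turn":0},{"tx":0,"ty":0,"tz":0,"turn":0},{"tx":0,"ty":0,"tz":0,"turn":0}]' 54 8
python3 -m crank '[{"tx":0,"ty":0,"tz":-20,"turn":0},{"tx":0,"ty":0,"tz":-60,"turn":0},{"tx":0,"ty":0,"tz":-110,"turn":0},{"tx":0,"ty":0,"tz":-130,"turn":0},{"tx":0,"ty":0,"tz":-130,"turn":0}]'
python3 - <<'E'
from h import *
np.set_printoptions(precision=4,suppress=True)
P,im=cloud("wrist")
for lo,hi in((.019,.032),(.036,.048)):
    m=(np.hypot(P[...,0]-.567,P[...,1]-.005)<.03)&(P[...,2]>lo)&(P[...,2]<hi);q=P[m];print(len(q),np.percentile(q[:,2],[5,50,95]),cv2.minEnclosingCircle((q[:,:2]*1000).astype(np.float32)))
m=(np.hypot(P[...,0]-.686,P[...,1]-.066)<.03)&(P[...,2]>.105)&(P[...,2]<.14);q=P[m];print("pin",len(q),q.mean(0),q.min(0),q.max(0))
pin=q.mean(0);print(ctrl.get_state()["joint_positions"],shift([pin[0],pin[1],.08]))
E
```

```text
time: 37.4
position: [0.5725, 0.0044, 0.02]
tool_rot: [3.142, -0.006, -0.0]
ft_force: [-0.2, 0.1, -0.2]
grip_width: 0.597
grip_force: 0.0
time: 38.02
position: [0.5738, 0.0045, 0.1523]
tool_rot: [3.141, -0.007, 0.006]
ft_force: [0.1, -0.6, -1.1]
grip_width: 0.621
grip_force: 0.0
613 [0.0216 0.0237 0.0287] ((566.4303588867188, 5.7791948318481445), 23.893348693847656)
674 [0.0379 0.0396 0.041 ] ((566.7508544921875, 5.049059867858887), 17.873048782348633)
pin 206 [0.6825 0.0653 0.1181] [0.6784 0.0613 0.105 ] [0.6879 0.071  0.1226]
[ 0.5573  0.2575 -0.7068  1.7001  0.1759  1.2481 -1.7642] [109.7    -61.465   70.3512]
```

Both collars are home and concentric. Now grip the pin and swing the keeper back.

```bash
python3 -m crank '[{"tx":45,"ty":-25,"tz":0,"turn":0},{"tx":90,"ty":-50,"tz":0,"turn":0},{"tx":110,"ty":-61.5,"tz":0,"turn":0},{"tx":110,"ty":-61.5,"tz":45,"turn":0},{"tx":110,"ty":-61.5,"tz":71,"turn":0}]' 40 5
python3 -m crank '[{"tx":0,"ty":0,"tz":0,"turn":0},{"tx":0,"ty":0,"tz":0,"turn":0},{"tx":0,"ty":0,"tz":0,"turn":0},{"tx":0,"ty":0,"tz":0,"turn":0}]' 3 5
python3 -m crank '[{"tx":-23.1,"ty":-10.6,"tz":0,"turn":0},{"tx":-49,"ty":-12.9,"tz":0,"turn":0},{"tx":-74.2,"ty":-6.2,"tz":0,"turn":0},{"tx":-90.7,"ty":4.3,"tz":0,"turn":0},{"tx":-103.9,"ty":18.8,"tz":0,"turn":0}]'
python3 -m crank '[{"tx":-6.6,"ty":11.3,"tz":0,"turn":0},{"tx":-11,"ty":23.6,"tz":0,"turn":0},{"tx":-13,"ty":33.9,"tz":0,"turn":0},{"tx":-13.6,"ty":39,"tz":0,"turn":0},{"tx":-13.6,"ty":41,"tz":0,"turn":0}]'
```

```text
time: 38.7
position: [0.6802, 0.0656, 0.0739]
tool_rot: [3.141, -0.005, -0.011]
ft_force: [-0.0, -1.2, -0.1]
grip_width: 0.457
grip_force: 0.0
time: 39.2
position: [0.6837, 0.066, 0.0805]
tool_rot: [-3.141, 0.007, -0.004]
ft_force: [-1.5, -1.0, 1.2]
grip_width: 0.112
grip_force: 5.0
time: 39.83
position: [0.5766, 0.0516, 0.0801]
tool_rot: [-3.137, 0.0, 0.003]
ft_force: [-4.7, 5.1, 2.4]
grip_width: 0.111
grip_force: 5.0
time: 40.45
position: [0.5635, 0.006, 0.0796]
tool_rot: [3.141, -0.007, -0.004]
ft_force: [-6.1, 1.2, 4.5]
grip_width: 0.113
grip_force: 5.0
```

```bash
python3 -m crank '[{"tx":0,"ty":0,"tz":0,"turn":0},{"tx":0,"ty":0,"tz":0,"turn":0},{"tx":0,"ty":0,"tz":0,"turn":0},{"tx":0,"ty":0,"tz":-40,"turn":0},{"tx":0,"ty":0,"tz":-100,"turn":0}]' 40 5
python3 -m crank '[{"tx":-20,"ty":0,"tz":-40,"turn":0},{"tx":-40,"ty":0,"tz":-80,"turn":0},{"tx":-60,"ty":0,"tz":-120,"turn":0},{"tx":-60,"ty":0,"tz":-120,"turn":0}]'
python3 - <<'E'
from h import *
np.set_printoptions(precision=4,suppress=True)
P,im=cloud("wrist")
m=(np.hypot(P[...,0]-.567,P[...,1]-.01)<.04)&(P[...,2]>.105)&(P[...,2]<.14);q=P[m];print("pin",len(q),q.mean(0))
for lo,hi in((.019,.032),(.036,.048)):
    m=(np.hypot(P[...,0]-.567,P[...,1]-.005)<.03)&(P[...,2]>lo)&(P[...,2]<hi);q=P[m];print(len(q),np.percentile(q[:,2],[5,50,95]),cv2.minEnclosingCircle((q[:,:2]*1000).astype(np.float32)))
stubs("wrist",.012,.03,(.43,.57,.27,.385))
cv2.imwrite("pics/w6.png",cv2.resize(im[:260,:,::-1],None,fx=1.5,fy=1.5))
E
```

```text
time: 41.08
position: [0.5637, 0.006, 0.1785]
tool_rot: [-3.141, 0.006, 0.006]
ft_force: [0.9, 0.1, 0.0]
grip_width: 0.447
grip_force: 0.0
time: 41.58
position: [0.5062, 0.0068, 0.3029]
tool_rot: [3.139, -0.006, 0.011]
ft_force: [0.5, 0.2, -0.1]
grip_width: 0.463
grip_force: 0.0
pin 46 [0.5661 0.0065 0.1211]
286 [0.0216 0.0232 0.0249] ((566.576171875, 5.962961196899414), 24.234107971191406)
252 [0.0378 0.0393 0.0407] ((568.7889404296875, 6.306101322174072), 17.94281768798828)
blob 105 ctr [0.553  0.2724 0.0213] z [0.013 0.029] ferrule None black [0.553  0.2724] ang None rect [551.3 272.2] [37.7  2.8] 6.551588535308838
blob 161 ctr [0.5121 0.3273 0.0161] z [0.013 0.019] ferrule [0.5042 0.3261] black [0.5243 0.3292] ang 8.848996780255765 rect [515. 329.] [45.5 17.4] 13.327803611755371
blob 256 ctr [0.4722 0.3789 0.0212] z [0.013 0.029] ferrule None black [0.4722 0.3789] ang None rect [474.4 378.7] [89.7  5.2] 7.73103141784668
blob 124 ctr [0.4692 0.3032 0.0167] z [0.013 0.018] ferrule [0.4695 0.3045] black [0.4678 0.2966] ang -102.52538907292676 rect [468.8 302.6] [16.7 30.8] 1.9658375978469849
blob 40 ctr [0.4335 0.2979 0.0207] z [0.014 0.029] ferrule None black [0.4335 0.2979] ang None rect [433.3 299. ] [ 1.1 45.1] 8.865741729736328
```

View pics/w6.png

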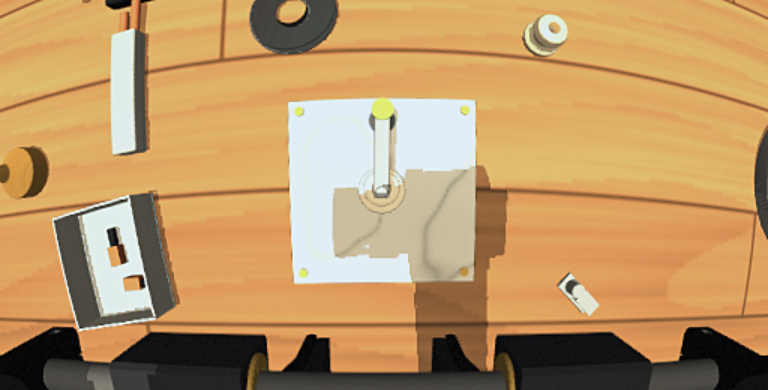

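The keeper is over the post (382,190), both collars sit beneath it, and both stubs are in the tin (115,250), (133,283). Handing in.

```bash
python3 -m crank '[{"tx":0,"ty":0,"tz":0,"turn":0},{"tx":0,"ty":0,"tz":0,"turn":0},{"tx":0,"ty":0,"tz":0,"turn":0}]'; python3 -c "
from bench import ctrl
print(ctrl.close_job())"
```

```text
time: 42.05
position: [0.5049, 0.0065, 0.2984]
tool_rot: [-3.141, 0.006, 0.002]
ft_force: [0.3, -0.2, -0.9]
grip_width: 0.465
grip_force: 0.0
the job is handed in; nothing more can be done
None
```

The job is handed in after about 42 s of robot time, with no verdict returned; on the last look both carbon ends were in the tin, the 48 mm and 36 mm collars home on the post (no wide collar was there), and the keeper closed over it.

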